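# Change three heel lifts round between a clamp and two soles

## Robot

A 6-joint arm with a two-finger parallel gripper is mounted at the origin on a cart in front of the work surface, level with it; the furniture and walls round the work are solid. World frame = base frame: x ahead of the robot, y to its left, z up, the work surface at z = 0. Lengths are in m, angles in rad, forces in N, time in s.
With the tool pointing down it reaches from about 0.325 to 0.875 m from the base axis. Payload 4.4 kg.
Tool frame: the origin (TCP) lies on the centre line of the jaws, within the pads' length; the fingertips stand 19 mm ahead of it and the grasp point (between the pads) is the TCP; z points along the fingers, y is the line along which they close (so a half turn about z gives the same grasp; the last joint's range is limited). The gripper opens to 85 mm and grips with 20 to 120 N. Pads are 22 mm wide; open, the fingers measure 114 mm over their backs; the gripper's body (76 mm by 85 mm) begins 54 mm behind the grasp point. The pads swing forward as they close: fully open they stand 13 mm farther back than shut.
Start: joints at [-1.294, 0.207, 1.542, -0, 1.393, -0.15], TCP at [0.239, -0.523, 0.25] pointing down, gripper open.
Joint ranges: [-2.73, 2.73], [-0.86, 2.22], [0.23, 2.46], [-1.11, 4.25], [0.08, 2.63], [-2.82, 2.82]. Speed limits (rad/s): [2.79, 2.79, 3.14, 3.14, 3.14, 3.14].

## Interface

Orientations are given as a unit quaternion [w, x, y, z].
In Python, from plant import env, eyes gives the robot as it stands.
- The arm moves only by the tool apply_moves, never from a script. Its argument "series" is a list of rows, each an object with "claw": the finger opening in cm, from 0 to 8.54; "offset": the shift along the tool's x, y, z in cm, a list of three; "turn": the turn about the tool's z in degrees. In form: [{"claw": claw, "offset": [dx, dy, dz], "turn": turn}, ...]. A call has 1 to 20 rows; each row shifts and turns the commanded pose from where the row before left it, along the tool's axes as they then stand; what a row does not reach is not made up. A row lasts 1/10 s, in which the tool goes at most 50 mm and 8.59 degrees, less where a joint would pass 70% of its speed; a pose out of reach is approached as far as the arm can. A call is refused whole if a number of a shift passes 5 or a number of a turn 8.59, either way. A call with a gripper value outside its range is refused whole. The fingers move at their own pace and stop on an object; "force" is the grip in N (left out, the last holds). Time passes only in rows, so rows that do not move let the fingers close. It gives the time, the measured TCP pose, the force, the opening and the grip force at its end, in the units of the state.
- env.sense(): the state, without advancing time (a new reading comes with each control period).
- eyes.camera(name): name is "side" or "top" or "wrist"; returns a dict with "image" (420x560x3 uint8, red, green, blue), "vertical_fov" (degrees; the focal length in pixels is half the picture's height over the tangent of half this angle, whatever the lens; pixels are square), "cx", "cy" (the principal point, pixels), "distortion" ([k1, k2, p1, p2, k3] as OpenCV has them; the pictures are not rectified), "position" and "rotation" of the camera in the world. Camera axes: x right, y up, looking along -z (the intrinsics and any distortion apply to the point x, -y, -z); pixel columns grow to the right and rows downward; lengths in m; the calibration is good to about 2 mm. A picture is of the moment at which its call begins. There is no depth.
- env.hand_in(): hands the job in; it is judged then, once.
Trained networks look in the newest picture that a camera, given by its name, has taken for a name from the list of things; names that differ only in an ending like _2 or _b are one class to them, and where a whole thing is asked for, a point or a joint stands for the part that bears it (a point fixed in the world has none). Each returns a list of dicts, best first, with "confidence" (0 to 1); they miss things now and then, are a little off and sometimes report something else, mostly with a low value. They report only what shows in the picture. A call takes as long as a camera call. They do not tell look-alikes from the thing itself.
- eyes.spot_in(label, camera): "xyz" ([x, y, z] in m, in world coordinates, good to about 4 mm: the middle of the surface that is visible of it).
- eyes.cut_out(label, camera): "mask" (420x560 bool, what is visible of it).
The state is a dict: "clock": time; "q": joint angles; "joint_velocities": joint speeds; "effort": joint torques, N m; "position": TCP position; "ee_rot": TCP orientation; "contact_force": force on the tool from outside, world axes, zero at the start; "torque": the same for the moment, N m; "grip_width": finger opening in m; "grip_force": force on a finger pad.
Only numpy, scipy, OpenCV 4.12 (cv2) and the standard library are available. Lean on these libraries where they do the work, as an engineer would, in place of code of your own. Each camera call takes 0.05 s, during which the arm holds its last target. There are 200 camera calls.

## Task

The three heel lifts have been laid out in the wrong places: pull the clamp open and change them round, setting one down on the clear bench meanwhile, so that the dark brown lift lies on the heel of the black sole, the mid-brown lift on the heel of the brown sole and the tan lift in the clamp. Lay the two on the soles flat and flush with the heel's outline, straight edge towards the toe; lay the tan one square on the clamp's bed with its straight edge towards the stop strip, and close the clamp on it. Leave the tack tin and the awl where they are.

Things in the scene. Friction and masses are not known exactly. Their poses are not given: they have to be found in the camera images.
- dark_lift (a point): Loose very dark brown leather heel lift, D-shaped, 10 mm thick, 65 mm from straight front edge to rounded back, 64 to 67 mm wide across its nearly parallel sides. Point: its centre, half-way up; x points to the middle of the straight edge, y across, z up. At the start it lies on the heel of the brown sole.
- brown_lift (a point): Loose mid-brown leather heel lift, D-shaped, 9 mm thick, 65 mm from straight front edge to rounded back, 66 to 69 mm wide across its nearly parallel sides. Point: its centre, half-way up; x points to the middle of the straight edge, y across, z up. At the start it is held in the closed clamp.
- tan_lift (a point): Loose light tan leather heel lift, D-shaped, 10 mm thick, 65 mm from straight front edge to rounded back, 66 to 69 mm wide across its nearly parallel sides. Point: its centre, half-way up; x points to the middle of the straight edge, y across, z up. At the start it lies on the heel of the black sole.
- black_sole: Black outsole, fixed flat on the bench, 280 x 101 x 9 mm, heel 66 mm wide. Origin: its middle, at bench height; x points to the toe, z up. The heel is the narrow end, nearer the robot: a lift flush with its outline has its centre at x = -0.107, y = 0, its x along the sole's x, its underside 9 mm above the bench. The tan lift lies crooked there at the start.
- brown_sole: Brown outsole, fixed flat on the bench, 280 x 101 x 9 mm, heel 66 mm wide. Origin: its middle, at bench height; x points to the toe, z up. The heel is the narrow end, nearer the robot: a lift flush with its outline has its centre at x = -0.107, y = 0, its x along the sole's x, its underside 9 mm above the bench. The dark lift lies crooked there at the start.
- clamp_bed (a point): Where the middle of a lift's underside belongs on the fixed clamp's bed (100 x 70 mm, top 24 mm above the bench; board under it 130 x 240 mm, 20 mm high). Axes: y along the board from lever to stop strip, x across, z up. Stop strip: face at y = +0.040, 18 mm above the bed; a lift lies with its straight edge (its x) towards it. Open to 1.2 rad, presser and arm stand 185 mm high at y below -0.044.
- lever_grip (a point): Place to pinch, across the clamp's x, on the red handle: a round bar 18 mm thick, almost upright when closed, top 197 mm above the bench, this point at 169 mm. The hinge runs along clamp x through y = -0.114, z = +0.036 from clamp_bed; the point goes round it at 113 mm, away from the bed and down (69 mm high at 1.2 rad); from the hinge it is y -0.031, z +0.109 when closed. The bar turns and slips a little in the fingers.
- sole_clamp_lever (a joint): Clamp lever angle, rad: 0 closed (presser 9 mm above the bed, so a lift stops it at 0 to 0.02), 1.3 fully open. It takes about 3 N at the grip and stays where it is left.
- tack_tin: Open round tin of tacks, 68 mm across, 24 mm high, origin at the centre of its underside: stands beyond the clamp, to be left alone. The bench round x = 0.61, y = -0.11 (world), to the right of it, is clear for setting a lift down.
- awl: Awl with a wooden handle, 155 mm long (along its y), up to 30 mm thick, origin under its middle: lies near the front edge of the bench, to be left alone.
Things that resemble listed ones, but are neither listed nor needed, are in the scene too. Leave any yellow look-alike of the part that bears tan_lift alone.

How it is judged:
On the way:
1. The clamp stands wide open (lever beyond 0.8 rad) while one of the lifts has been set down on the bare bench (value of joint sole_clamp_lever above 0.8 rad and height (world z) of any of dark_lift, brown_lift, tan_lift below 0.008 m), for 0.2 s.
At the end, for the whole second after the job is handed in: Dark lift on the black sole's heel, mid-brown on the brown one's: flat, within 12 mm and 0.2 rad of the outline, straight edge to the toe. Tan lift flat on the clamp bed within 12 mm and 0.2 rad, straight edge to the stop strip, lever closed on it (below 0.03 rad) (x of dark_lift in the frame of black_sole between -0.119 and -0.095 m and y of dark_lift in the frame of black_sole between -0.012 and 0.012 m and z of dark_lift in the frame of black_sole between 0.01 and 0.018 m and angle between the x axis of dark_lift and the x axis of black_sole, either way round below 0.2 rad and x of black_sole in the frame of dark_lift above 0.09 m and angle between each of dark_lift, brown_lift, tan_lift's own z axis and vertical below 0.08 rad and x of brown_lift in the frame of brown_sole between -0.119 and -0.095 m and y of brown_lift in the frame of brown_sole between -0.012 and 0.012 m and z of brown_lift in the frame of brown_sole between 0.01 and 0.018 m and angle between the x axis of brown_lift and the x axis of brown_sole, either way round below 0.2 rad and x of brown_sole in the frame of brown_lift above 0.09 m and horizontal distance between tan_lift and clamp_bed below 0.012 m and z of tan_lift in the frame of clamp_bed between 0.001 and 0.009 m and angle between the x axis of tan_lift and the y axis of clamp_bed, either way round below 0.2 rad and x of lever_grip in the frame of tan_lift below -0.1 m and value of joint sole_clamp_lever below 0.03 rad); the robot touches nothing.
It fails at once if The tack tin was shifted by more than 30 mm (distance of tack_tin from where it was at the start of the episode above 0.03 m).
It fails at once if The awl was shifted by more than 30 mm (distance of awl from where it was at the start of the episode above 0.03 m).
It also fails if it takes over 128 s, if anything falls off the work surface, if the arm or the gripper's body presses on something with over 40 N, if the wrist force passes 120 N, or if a joint passes its speed limit or range.

## Working session

There is one attempt and no reset: what is moved stays moved. The work goes in short steps, Python scripts to look and compute and a tool call to move; the robot and the scene stay as the last step left them, time stands still between calls to the robot, and variables do not carry over. Pictures are saved under pics/ and viewed, at most 14 in all, crops included, and the job is handed in when it is done.

Besides the shell and the picture viewer there is one more tool, called after "Request:" by a JSON object that holds its "fn" and its "kwargs". apply_moves: Moves the arm, as the interface text tells. Its arguments: {"type":"object","properties":{"series":{"type":"array"},"force":{"type":"number"}},"required":["series"]}

```bash
ls; mkdir -p pics
cat > h.py <<'E'
import numpy as np,cv2
from plant import env,eyes
from scipy.spatial.transform import Rotation as R
def K(c):
    f=210/np.tan(np.radians(c['vertical_fov'])/2); return np.array([[f,0,c['cx']],[0,f,c['cy']],[0,0,1.]])
def rot(c):
    r=np.array(c['rotation'],float)
    return r if r.shape==(3,3) else R.from_quat(r[[1,2,3,0]]).as_matrix()
def pix2w(c,uv,z):
    p=cv2.undistortPoints(np.array(uv,float).reshape(-1,1,2),K(c),np.array(c['distortion'],float)).reshape(-1,2)
    d=np.c_[p[:,0],-p[:,1],-np.ones(len(p))]@rot(c).T
    o=np.array(c['position']); return o+d*((z-o[2])/d[:,2])[:,None]
def w2pix(c,P):
    q=(np.array(P,float).reshape(-1,3)-c['position'])@rot(c); q=q*[1,-1,-1]
    return cv2.projectPoints(q,np.zeros(3),np.zeros(3),K(c),np.array(c['distortion'],float))[0].reshape(-1,2)
def shot(n,f=None):
    c=eyes.camera(n)
    if f: cv2.imwrite('pics/'+f,c['image'][:,:,::-1])
    return c
def mask_poly(c,m,z):
    k=max(cv2.findContours(m.astype('uint8'),cv2.RETR_EXTERNAL,cv2.CHAIN_APPROX_NONE)[0],key=cv2.contourArea)
    return pix2w(c,k.reshape(-1,2),z)[:,:2]
E
cat > a.py <<'E'
from h import *
s=env.sense(); print(s['position'],s['ee_rot'],s['clock'],s['grip_width'])
for n in ['top','side']:
    c=shot(n,n+'0.png'); print(n,c['position'],rot(c).round(2).tolist(),c['vertical_fov'])
    for l in ['dark_lift','brown_lift','tan_lift','black_sole','brown_sole','lever_grip','clamp_bed','tack_tin','awl']:
        try: print(l,[(np.round(d['xyz'],3).tolist(),round(d['confidence'],2)) for d in eyes.spot_in(l,n)][:4])
        except Exception as e: print(l,e)
E
python3 a.py
```

```text
pics
[ 0.23834395 -0.52247849  0.24908614] [-1.16248211e-03  9.77212568e-01  2.12259843e-01 -7.52456391e-05] 0.0 0.08542318159026067
top [ 0.38284893 -0.13062282  1.32415712] [[0.01, 0.99, -0.11], [-1.0, 0.01, -0.0], [0.0, 0.11, 0.99]] 43.71653542805543
dark_lift [([0.514, -0.43, 0.021], 0.71)]
brown_lift [([0.494, 0.144, 0.032], 0.84), ([0.493, 0.065, 0.017], 0.17)]
tan_lift [([0.496, -0.252, 0.022], 0.98), ([0.487, -0.128, 0.01], 0.73), ([0.514, -0.431, 0.021], 0.61), ([0.49, 0.064, 0.023], 0.5)]
black_sole [([0.648, -0.252, 0.007], 0.88)]
brown_sole [([0.659, -0.446, 0.011], 0.88)]
lever_grip [([0.497, 0.066, 0.072], 0.74), ([0.495, -0.249, 0.022], 0.39)]
clamp_bed [([0.493, 0.068, 0.021], 0.81)]
tack_tin [([0.647, 0.025, -0.001], 0.65)]
awl [([0.377, -0.135, 0.022], 0.64)]
side [0.32346103 0.82645122 0.64985847] [[-0.98, 0.09, -0.18], [-0.2, -0.46, 0.86], [-0.01, 0.88, 0.47]] 46.96416548784562
dark_lift [([0.517, -0.42, 0.02], 0.73)]
brown_lift [([0.496, 0.156, 0.03], 0.94)]
tan_lift [([0.485, -0.122, 0.009], 0.82), ([0.501, -0.242, 0.018], 0.76)]
black_sole [([0.652, -0.243, 0.011], 0.79), ([0.656, -0.433, 0.009], 0.64)]
brown_sole [([0.654, -0.434, 0.007], 0.72)]
lever_grip [([0.498, 0.034, 0.082], 0.55)]
clamp_bed [([0.498, 0.085, 0.016], 0.74)]
tack_tin [([0.647, 0.017, 0.013], 0.95)]
awl [([0.38, -0.109, 0.022], 0.64)]
```

View pics/top0.png

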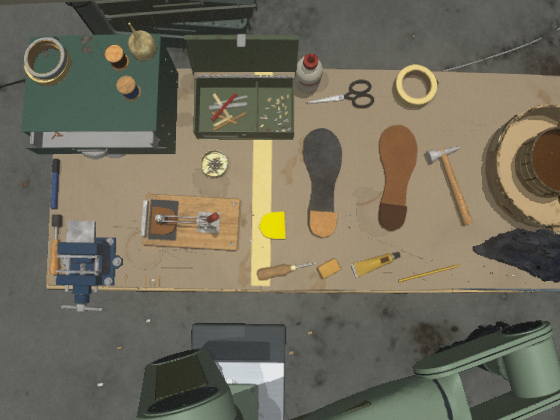

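View pics/side0.png

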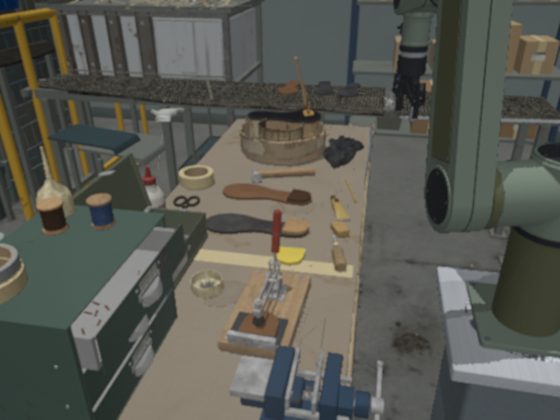

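The top view shows the clamp at (190,222) with its stop at the left (world +y), the tan lift on the black sole at (322,223), the dark lift on the brown sole at (393,216), the awl at (285,270) and the tin at (214,164). The yellow look-alike is at (272,225). The side view agrees.

```bash
cat >> h.py <<'E'
def lift_fit(c,m,z):
    """centre, yaw(deg) of straight edge direction, from mask seen at height z"""
    P=mask_poly(c,m,z).astype('float32'); (ctr,sz,ang)=cv2.minAreaRect(P)
    ctr=np.array(ctr); best=None
    for k in range(4):
        a=np.radians(ang+90*k); u=np.array([np.cos(a),np.sin(a)]); v=np.array([-u[1],u[0]])
        L=((P-ctr)@u).ptp() if hasattr(P,'ptp') else np.ptp((P-ctr)@u)
        s=sum(np.min(np.linalg.norm(P-(ctr+(L/2)*u+sg*.032*v),axis=1)) for sg in(1,-1))
        if best is None or s<best[0]: best=(s,a)
    a=np.degrees(best[1]); return ctr.round(4),round((a+180)%360-180,1),np.round(sz,4),round(best[0],4)
E
cat > b.py <<'E'
from h import *
c=shot('top')
M={}
for l in ['dark_lift','brown_lift','tan_lift','black_sole','brown_sole','lever_grip','clamp_bed']:
    try: r=eyes.cut_out(l,'top')
    except Exception as e: print(l,e); continue
    for d in r[:3]:
        z=.019 if 'lift' in l else .009
        print(l,round(d['confidence'],2),d['mask'].sum(),lift_fit(c,d['mask'],z))
    if r: M[l]=r
    if 'sole' in l:
        for d in r[:2]:
            P=mask_poly(c,d['mask'],.009); print('  sole xr',P.min(0).round(4),P.max(0).round(4))
            for x0 in np.arange(.5,.80,.03):
                q=P[abs(P[:,0]-x0)<.003]; 
                if len(q): print('   ',round(x0,2),q[:,1].min().round(4),q[:,1].max().round(4))
print([pix2w(c,[p],.02)[0,:2].round(4).tolist() for p in [(145,195),(240,198),(238,250),(142,246)]])
im=cv2.resize(c['image'][180:265,130:250,::-1],None,fx=6,fy=6,interpolation=cv2.INTER_CUBIC)
cv2.imwrite('pics/clampcrop.png',im)
E
python3 b.py
```

```text
dark_lift 0.92 608 (array([ 0.5135, -0.4304]), np.float64(-7.1), array([0.0673, 0.0669]), np.float64(0.006))
brown_lift 0.79 483 (array([0.4984, 0.1453]), np.float64(87.7), array([0.0646, 0.069 ]), np.float64(0.001))
tan_lift 0.8 620 (array([ 0.4941, -0.2541]), np.float64(-0.3), array([0.0679, 0.0652]), np.float64(0.0074))
tan_lift 0.73 574 (array([ 0.4906, -0.1277]), np.float64(-89.5), array([0.0652, 0.0601]), np.float64(0.0069))
black_sole 0.8 2530 (array([ 0.6358, -0.2562]), np.float64(-179.5), array([0.2157, 0.1057]), np.float64(0.0086))
  sole xr [ 0.5276 -0.3086] [ 0.7437 -0.203 ]
    0.53 -0.2818 -0.2184
    0.56 -0.2794 -0.2209
    0.59 -0.2847 -0.2286
    0.62 -0.2951 -0.2209
    0.65 -0.3005 -0.2107
    0.68 -0.3059 -0.203
    0.71 -0.301 -0.2081
    0.74 -0.2754 -0.2288
brown_sole 0.88 2232 (array([ 0.6497, -0.4488]), np.float64(173.4), array([0.0999, 0.2063]), np.float64(0.0107))
brown_sole 0.43 353 (array([ 0.3743, -0.138 ]), np.float64(9.9), array([0.0287, 0.095 ]), np.float64(0.0074))
  sole xr [ 0.545  -0.5042] [ 0.7521 -0.4042]
    0.56 -0.4668 -0.4047
    0.59 -0.4701 -0.4155
    0.62 -0.4812 -0.4161
    0.65 -0.4898 -0.4089
    0.68 -0.4985 -0.4043
    0.71 -0.4995 -0.4075
    0.74 -0.4818 -0.4133
  sole xr [ 0.3557 -0.1837] [ 0.3912 -0.0912]
lever_grip 0.88 439 (array([0.5019, 0.1108]), np.float64(0.5), array([0.0255, 0.1177]), np.float64(0.0041))
clamp_bed 0.8 4393 (array([0.4982, 0.0815]), np.float64(177.1), array([0.2479, 0.1324]), np.float64(0.0036))
[[0.5637, 0.1947], [0.5578, -0.0467], [0.4273, -0.0436], [0.4346, 0.1979]]
```

View pics/clampcrop.png

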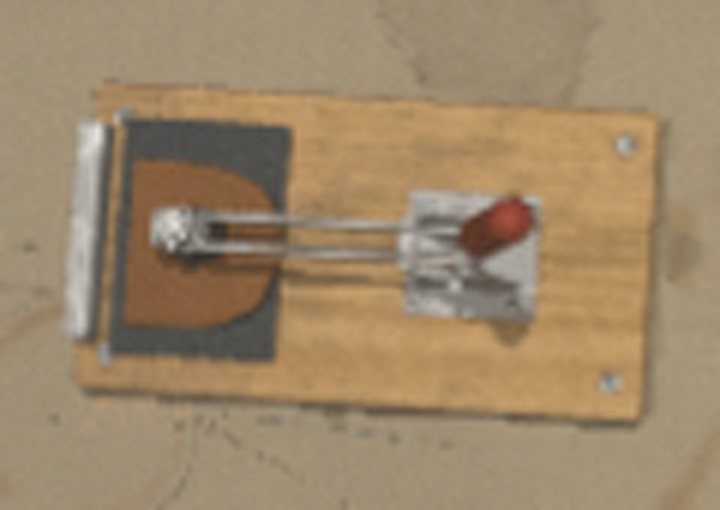

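The crop shows the closed clamp: dark bed with corners at crop (127,118), (290,127), (275,360), (110,350), the mid-brown lift in it, and the red handle's top at about (512,215).

```bash
cat > c.py <<'E'
from h import *
c=shot('top')
f=lambda p,z: pix2w(c,[(p[0]/6+130-.4,p[1]/6+180-.4)],z)[0,:2]
B=np.array([f(p,.024) for p in [(127,118),(290,127),(275,360),(110,350)]]); print('bed',B.round(4).tolist(),B.mean(0).round(4))
print('edges',np.degrees(np.arctan2(*(B[0]-B[1])[::-1])),np.degrees(np.arctan2(*(B[3]-B[2])[::-1])))
print('strip bed-edge? ',f((108,125),.042),f((90,340),.042))
print('handle top',f((512,215),.197))
w=np.radians(-2.2); yc=np.array([-np.sin(w),np.cos(w)])
b=B.mean(0); print('pred grip',b+yc*(-.145),'top pred',b+yc*(-.153))
c=shot('side'); r=eyes.cut_out('lever_grip','side'); print(len(r)); 
for p in [(278,213)]: print(pix2w(c,[p],.197))
E
python3 c.py
```

```text
bed [[0.5524, 0.1785], [0.5491, 0.1093], [0.4514, 0.1129], [0.4548, 0.1825]] [0.5019 0.1458]
edges 87.26788478816526 87.20892472923649
strip bed-edge?  [0.54707399 0.18213558] [0.45781992 0.18664898]
handle top [ 0.49555554 -0.0042624 ]
pred grip [0.49635678 0.00090966] top pred [ 0.49604968 -0.00708444]
1
[[0.48984722 0.01595674 0.197     ]]
```

```bash
cat >> h.py <<'E'
def go(x,y,z,yaw):
    """turn (deg) first, then total shift in tool axes (cm)"""
    s=env.sense(); q=np.array(s['ee_rot']); m=R.from_quat(q[[1,2,3,0]]).as_matrix()
    yw=np.degrees(np.arctan2(m[1,0],m[0,0])); t=(yw-yaw+180)%360-180
    d=np.array([x,y,z])-s['position']; m2=m@R.from_euler('z',t,degrees=True).as_matrix()
    print('now',s['position'].round(4),'yaw %.1f'%yw,'tilt %.2f'%np.degrees(np.arccos(-m[2,2])),'q1 q6',np.round(s['q'][[0,5]] if isinstance(s['q'],np.ndarray) else s['q'],2),'t',s['clock'],'w',round(s['grip_width'],4))
    print('turn %.1f'%t,'shift cm',(100*d@m2).round(2))
E
python3 -c "
from h import *
go(.4955,.001,.249,87.5)"
```

```text
now [ 0.2385 -0.5232  0.2503] yaw 24.5 tilt 0.00 q1 q6 [-1.29 -0.15] t 1.55 w 0.085
turn -63.0 shift cm [53.49 23.39  0.13]
```

Request:
{"fn": "apply_moves", "kwargs": {"series": [{"claw": 8.5, "offset": [0, 0, 0], "turn": -7.9}, {"claw": 8.5, "offset": [0, 0, 0], "turn": -7.9}, {"claw": 8.5, "offset": [0, 0, 0], "turn": -7.9}, {"claw": 8.5, "offset": [0, 0, 0], "turn": -7.9}, {"claw": 8.5, "offset": [0, 0, 0], "turn": -7.9}, {"claw": 8.5, "offset": [0, 0, 0], "turn": -7.9}, {"claw": 8.5, "offset": [0, 0, 0], "turn": -7.8}, {"claw": 8.5, "offset": [0, 0, 0], "turn": -7.8}, {"claw": 8.5, "offset": [4.46, 1.95, 0], "turn": 0}, {"claw": 8.5, "offset": [4.46, 1.95, 0], "turn": 0}, {"claw": 8.5, "offset": [4.46, 1.95, 0], "turn": 0}, {"claw": 8.5, "offset": [4.46, 1.95, 0], "turn": 0}, {"claw": 8.5, "offset": [4.46, 1.95, 0], "turn": 0}, {"claw": 8.5, "offset": [4.46, 1.95, 0], "turn": 0}, {"claw": 8.5, "offset": [4.46, 1.95, 0], "turn": 0}, {"claw": 8.5, "offset": [4.46, 1.95, 0], "turn": 0}, {"claw": 8.5, "offset": [4.46, 1.95, 0], "turn": 0}, {"claw": 8.5, "offset": [4.46, 1.95, 0], "turn": 0}, {"claw": 8.5, "offset": [4.46, 1.95, 0], "turn": 0}, {"claw": 8.5, "offset": [4.46, 1.95, 0], "turn": 0}], "force": 40}}

```text
clock: 3.55
position: [0.4962, 0.0033, 0.2507]
ee_rot: [0.001, 0.722, 0.692, 0.0]
contact_force: [0.8, -1.5, 0.4]
grip_width: 0.0849
grip_force: 0.0
```

```bash
python3 -c "
from h import *
go(.4955,.001,.169,87.5)
c=shot('wrist','w1.png'); print(c['position'],c['vertical_fov'],rot(c).round(2).tolist())
for l in ['lever_grip']: print(w2pix(c,[[.4955,-.006,.197],[.4955,.001,.169]]))
"
```

```text
now [0.4962 0.0033 0.2507] yaw 87.5 tilt 0.07 q1 q6 [-0.17 -0.12] t 3.55 w 0.0849
turn 0.0 shift cm [-0.23 -0.07  8.17]
[0.49931377 0.08746079 0.37504768] 59.88841587750936 [[1.0, 0.04, 0.01], [-0.04, 0.94, 0.33], [0.0, -0.33, 0.95]]
[[272.08858283 261.96469021]
 [271.52400926 230.24874119]]
```

View pics/w1.png

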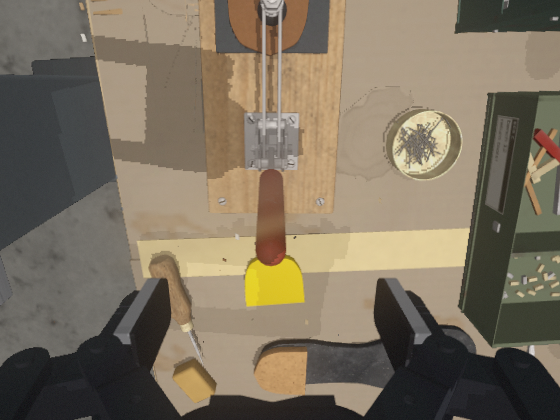

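The wrist view shows the red handle's top at (272,253), midway between the fingers.

Request:
{"fn": "apply_moves", "kwargs": {"series": [{"claw": 8.5, "offset": [-0.05, 0, 2.7], "turn": 0}, {"claw": 8.5, "offset": [-0.05, 0, 2.7], "turn": 0}, {"claw": 8.5, "offset": [-0.05, 0, 2.8], "turn": 0}, {"claw": 1.2, "offset": [0, 0, 0], "turn": 0}, {"claw": 1.2, "offset": [0, 0, 0], "turn": 0}, {"claw": 1.2, "offset": [0, 0, 0], "turn": 0}, {"claw": 1.2, "offset": [0, 0, 0], "turn": 0}, {"claw": 1.2, "offset": [0, 0, 0], "turn": 0}, {"claw": 1.2, "offset": [0, 0, 0], "turn": 0}], "force": 40}}

```text
clock: 4.5
position: [0.4953, -0.0005, 0.1702]
ee_rot: [0.0, 0.722, 0.692, -0.0]
contact_force: [-5.0, -0.1, 5.4]
grip_width: 0.0186
grip_force: 38.5
```

```bash
python3 -c "
from h import *
go(.4955,.001,.169,87.5)
print(env.sense()['contact_force'],env.sense()['grip_force'])
P=lambda a:(-(.113*np.sin(a+np.arctan2(.031,.109))),.113*np.cos(a+np.arctan2(.031,.109)))
pr=P(0)
for i in range(1,13):
  p=P(i*.1*1.04); print(i,'dx(y) %.2f dz %.2f'%((p[0]-pr[0])*100,-(p[1]-pr[1])*100)); pr=p
"
```

```text
now [ 0.4953 -0.0005  0.1702] yaw 87.5 tilt 0.05 q1 q6 [-0.18 -0.13] t 4.5 w 0.0186
turn 0.0 shift cm [0.15 0.01 0.12]
[-4.99687016 -0.08826566  5.36571087] 38.51943050511181
1 dx(y) -1.11 dz 0.38
2 dx(y) -1.07 dz 0.49
3 dx(y) -1.01 dz 0.60
4 dx(y) -0.94 dz 0.70
5 dx(y) -0.86 dz 0.80
6 dx(y) -0.78 dz 0.88
7 dx(y) -0.68 dz 0.96
8 dx(y) -0.58 dz 1.02
9 dx(y) -0.47 dz 1.08
10 dx(y) -0.35 dz 1.12
11 dx(y) -0.24 dz 1.15
12 dx(y) -0.11 dz 1.17
```

Request:
{"fn": "apply_moves", "kwargs": {"series": [{"claw": 1.2, "offset": [-1.11, 0, 0.38], "turn": 0}, {"claw": 1.2, "offset": [-1.07, 0, 0.49], "turn": 0}, {"claw": 1.2, "offset": [-1.01, 0, 0.6], "turn": 0}, {"claw": 1.2, "offset": [-0.94, 0, 0.7], "turn": 0}, {"claw": 1.2, "offset": [-0.86, 0, 0.8], "turn": 0}]}}

```text
clock: 5.0
position: [0.4928, -0.052, 0.1408]
ee_rot: [0.001, 0.722, 0.692, -0.002]
contact_force: [-8.5, -3.7, 9.6]
grip_width: 0.0185
grip_force: 38.6
```

Request:
{"fn": "apply_moves", "kwargs": {"series": [{"claw": 1.2, "offset": [-0.78, 0, 0.88], "turn": 0}, {"claw": 1.2, "offset": [-0.68, 0, 0.96], "turn": 0}, {"claw": 1.2, "offset": [-0.58, 0, 1.02], "turn": 0}, {"claw": 1.2, "offset": [-0.47, 0, 1.08], "turn": 0}, {"claw": 1.2, "offset": [-0.35, 0, 1.12], "turn": 0}, {"claw": 1.2, "offset": [-0.24, 0, 1.15], "turn": 0}]}}

```text
clock: 5.6
position: [0.4911, -0.0857, 0.078]
ee_rot: [0.002, 0.722, 0.692, -0.004]
contact_force: [-9.5, -12.4, 6.8]
grip_width: 0.0181
grip_force: 38.5
```

```bash
python3 -c "
from h import *
go(.4955,-.08,.069,87.5)
print(env.sense()['contact_force'],env.sense()['grip_force'])
shot('side','s1.png');shot('top','t1.png')
"
```

```text
now [ 0.4911 -0.0857  0.078 ] yaw 87.6 tilt 0.51 q1 q6 [-0.34 -0.29] t 5.6 w 0.0181
turn 0.1 shift cm [0.6  0.42 0.9 ]
[ -9.51294152 -12.39782803   6.84132329] 38.48727438831702
```

View pics/s1.png

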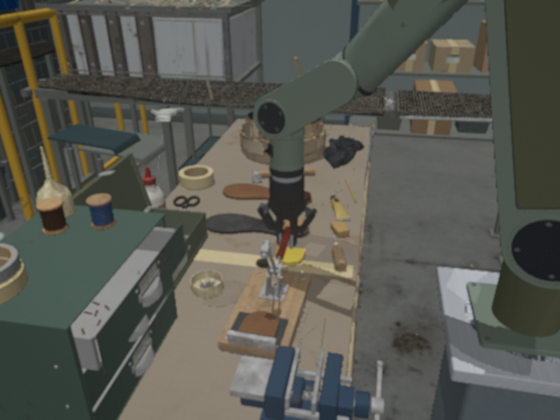

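The side view shows the lever down at (283,240), the presser raised, and the brown lift left on the bed at (255,322).

Request:
{"fn": "apply_moves", "kwargs": {"series": [{"claw": 1.2, "offset": [0.1, 0, 1.2], "turn": 0}, {"claw": 8.5, "offset": [0, 0, 0], "turn": 0}, {"claw": 8.5, "offset": [0, 0, 0], "turn": 0}, {"claw": 8.5, "offset": [0, 0, 0], "turn": 0}, {"claw": 8.5, "offset": [0, 0, 0], "turn": 0}, {"claw": 8.5, "offset": [0, 0, -3], "turn": 0}, {"claw": 8.5, "offset": [0, 0, -4.5], "turn": 0}, {"claw": 8.5, "offset": [0, 0, -4.5], "turn": 0}, {"claw": 8.5, "offset": [0, 0, -4.5], "turn": 0}]}}

```text
clock: 6.6
position: [0.492, -0.0795, 0.2315]
ee_rot: [0.0, 0.722, 0.692, 0.0]
contact_force: [0.7, -0.1, 0.1]
grip_width: 0.0848
grip_force: 0.0
```

```bash
python3 -c "
from h import *
print(env.sense()['contact_force'])
c=shot('top','t2.png')
for d in eyes.cut_out('brown_lift','top')[:2]: print(d['confidence'],lift_fit(c,d['mask'],.033))
go(.5,.148,.25,87.5)
"
```

```text
[ 0.71978877 -0.14025456  0.06113249]
0.75 (array([0.4983, 0.1413]), np.float64(90.6), array([0.0676, 0.0657]), np.float64(0.0032))
now [ 0.497  -0.0812  0.2379] yaw 87.6 tilt 0.96 q1 q6 [-0.33 -0.29] t 6.7 w 0.0847
turn 0.1 shift cm [22.9  -0.68 -1.32]
```

Request:
{"fn": "apply_moves", "kwargs": {"series": [{"claw": 8.5, "offset": [0, 0, -2.3], "turn": 0}, {"claw": 8.5, "offset": [4.6, 0, 0], "turn": 0}, {"claw": 8.5, "offset": [4.6, 0, 0], "turn": 0}, {"claw": 8.5, "offset": [4.6, 0, 0], "turn": 0}, {"claw": 8.5, "offset": [4.6, 0, 0], "turn": 0}, {"claw": 8.5, "offset": [4.6, 0, 0], "turn": 0}, {"claw": 8.5, "offset": [0, 0, 0], "turn": 0}, {"claw": 8.5, "offset": [0, 0, 0], "turn": 0}]}}

```text
clock: 7.5
position: [0.5015, 0.151, 0.2519]
ee_rot: [-0.0, 0.721, 0.693, -0.0]
contact_force: [-0.3, 0.1, 0.2]
grip_width: 0.0851
grip_force: 0.0
```

```bash
python3 -c "
from h import *
c=shot('wrist','w2.png')
for d in eyes.cut_out('brown_lift','wrist')[:2]: print(d['confidence'],lift_fit(c,d['mask'],.033))
go(.499,.150,.043,87.5)
"
```

```text
0.68 (array([0.4982, 0.1425]), np.float64(87.7), array([0.0654, 0.0693]), np.float64(0.0007))
now [0.5018 0.1492 0.2521] yaw 87.5 tilt 0.05 q1 q6 [0.12 0.17] t 7.6 w 0.0851
turn -0.0 shift cm [ 0.08 -0.27 20.91]
```

View pics/w2.png

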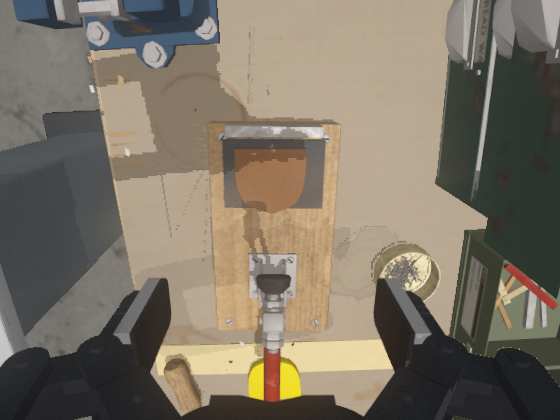

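The brown lift is square on the open bed at (270,178). The pad tips show at about (168,280) and (377,280).

```bash
python3 -c "
from h import *
c=shot('wrist'); s=env.sense(); q=np.array(s['ee_rot']); m=R.from_quat(q[[1,2,3,0]]).as_matrix()
for d in range(0,27,3): print(d,[w2pix(c,[np.array(s['position'])+m@np.array([x,y,d/1000])])[0].round(1).tolist() for x in(.011,-.011) for y in (.0425,-.0425)])
im=cv2.resize(c['image'][260:400,100:240,::-1],None,fx=4,fy=4,interpolation=cv2.INTER_CUBIC); cv2.imwrite('pics/pad.png',im)
"
```

```text
0 [[382.4, 280.8], [164.7, 280.7], [376.7, 327.6], [170.1, 327.5]]
3 [[380.2, 276.9], [166.7, 276.8], [374.8, 323.0], [171.9, 322.9]]
6 [[378.2, 273.2], [168.7, 273.1], [373.0, 318.6], [173.7, 318.5]]
9 [[376.2, 269.6], [170.6, 269.4], [371.2, 314.4], [175.5, 314.3]]
12 [[374.3, 266.1], [172.5, 266.0], [369.5, 310.3], [177.1, 310.2]]
15 [[372.5, 262.7], [174.3, 262.6], [367.8, 306.4], [178.8, 306.3]]
18 [[370.7, 259.5], [176.0, 259.4], [366.2, 302.6], [180.3, 302.5]]
21 [[369.0, 256.4], [177.7, 256.3], [364.6, 298.9], [181.8, 298.8]]
24 [[367.3, 253.4], [179.3, 253.2], [363.1, 295.3], [183.3, 295.2]]
```

View pics/pad.png

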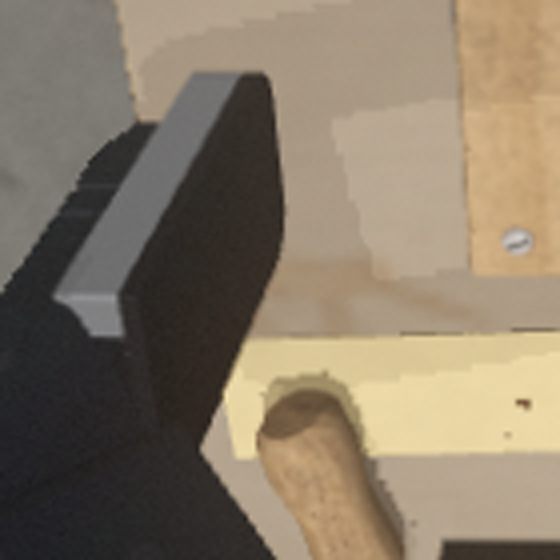

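The pad's front corner is at (167,279), so the open tips stand about 6 mm ahead of the TCP and about 12 mm ahead at lift width.

Request:
{"fn": "apply_moves", "kwargs": {"series": [{"claw": 8.5, "offset": [0.3, -0.3, 4.5], "turn": 0}, {"claw": 8.5, "offset": [0, 0, 4.5], "turn": 0}, {"claw": 8.5, "offset": [0, 0, 4.5], "turn": 0}, {"claw": 8.5, "offset": [0, 0, 4], "turn": 0}, {"claw": 8.5, "offset": [0, 0, 2], "turn": 0}, {"claw": 8.5, "offset": [0, 0, 1.3], "turn": 0}, {"claw": 8.5, "offset": [0, 0, 0.7], "turn": 0}, {"claw": 8.5, "offset": [0, 0, 0], "turn": 0}]}}

```text
clock: 8.45
position: [0.4994, 0.1523, 0.0374]
ee_rot: [-0.0, 0.723, 0.691, -0.0]
contact_force: [0.1, -0.7, 1.0]
grip_width: 0.0848
grip_force: 0.0
```

Request:
{"fn": "apply_moves", "kwargs": {"series": [{"claw": 6, "offset": [0, 0, 0], "turn": 0}, {"claw": 6, "offset": [0, 0, 0], "turn": 0}, {"claw": 6, "offset": [0, 0, 0], "turn": 0}, {"claw": 6, "offset": [0, 0, 0], "turn": 0}]}}

```text
clock: 8.85
position: [0.5008, 0.1531, 0.0395]
ee_rot: [0.001, 0.722, 0.692, 0.001]
contact_force: [-0.1, -1.2, 6.5]
grip_width: 0.0663
grip_force: 44.8
```

```bash
python3 -c "
from h import *
go(.4986,.152,.037,87.5); print(env.sense()['contact_force'],env.sense()['grip_force'])
"
```

```text
now [0.5008 0.1531 0.0395] yaw 87.5 tilt 0.21 q1 q6 [0.13 0.17] t 8.85 w 0.0663
turn 0.0 shift cm [-0.12 -0.21  0.25]
[-0.11680696 -1.24064522  6.48347469] 44.79714538087137
```

Request:
{"fn": "apply_moves", "kwargs": {"series": [{"claw": 6, "offset": [0, 0, -2], "turn": 0}, {"claw": 6, "offset": [0, 0, -4], "turn": 0}, {"claw": 6, "offset": [0, 0, -4.5], "turn": 0}, {"claw": 6, "offset": [0, 0, -4.5], "turn": 0}, {"claw": 6, "offset": [0, 0, -4.5], "turn": 0}, {"claw": 6, "offset": [0, 0, -2.5], "turn": 0}, {"claw": 6, "offset": [0, 0, 0], "turn": 7.9}, {"claw": 6, "offset": [0, 0, 0], "turn": 7.9}, {"claw": 6, "offset": [0, 0, 0], "turn": 8}, {"claw": 6, "offset": [0, 0, 0], "turn": 8}, {"claw": 6, "offset": [0, 0, 0], "turn": 8}, {"claw": 6, "offset": [0, 0, 0], "turn": 8}, {"claw": 6, "offset": [0, 0, 0], "turn": 8}, {"claw": 6, "offset": [0, 0, 0], "turn": 8}, {"claw": 6, "offset": [0, 0, 0], "turn": 8}, {"claw": 6, "offset": [0, 0, 0], "turn": 8}, {"claw": 6, "offset": [0, 0, 0], "turn": 7.7}, {"claw": 6, "offset": [0, 0, 0], "turn": 0}]}}

```text
clock: 10.65
position: [0.4991, 0.1531, 0.2579]
ee_rot: [-0.0, 1.0, 0.0, 0.0]
contact_force: [-0.5, 0.4, -0.3]
grip_width: 0.0657
grip_force: 45.9
```

```bash
python3 -c "
from h import *
go(.615,-.11,.25,0); print(env.sense()['grip_force'])
"
```

```text
now [0.4991 0.1531 0.2579] yaw 0.0 tilt 0.05 q1 q6 [0.13 1.7 ] t 10.65 w 0.0657
turn 0.0 shift cm [11.59 26.31  0.79]
45.88790104317013
```

Request:
{"fn": "apply_moves", "kwargs": {"series": [{"claw": 6, "offset": [1.93, 4.385, 0], "turn": 0}, {"claw": 6, "offset": [1.93, 4.385, 0], "turn": 0}, {"claw": 6, "offset": [1.93, 4.385, 0], "turn": 0}, {"claw": 6, "offset": [1.93, 4.385, 0], "turn": 0}, {"claw": 6, "offset": [1.93, 4.385, 0], "turn": 0}, {"claw": 6, "offset": [1.93, 4.385, 0], "turn": 0}, {"claw": 6, "offset": [0, 0, 4.8], "turn": 0}, {"claw": 6, "offset": [0, 0, 4.8], "turn": 0}, {"claw": 6, "offset": [0, 0, 4.8], "turn": 0}, {"claw": 6, "offset": [0, 0, 4.8], "turn": 0}, {"claw": 6, "offset": [0, 0, 3], "turn": 0}, {"claw": 6, "offset": [0, 0, 1], "turn": 0}, {"claw": 6, "offset": [0, 0, 0], "turn": 0}]}}

```text
clock: 11.95
position: [0.6139, -0.1098, 0.024]
ee_rot: [-0.001, 1.0, 0.001, -0.002]
contact_force: [-0.1, -0.4, 0.7]
grip_width: 0.0658
grip_force: 45.9
```

```bash
python3 -c "
from h import *
go(.615,-.11,.017,0); print(env.sense()['contact_force'],env.sense()['grip_force'])
"
```

```text
now [ 0.6139 -0.1098  0.024 ] yaw 0.1 tilt 0.19 q1 q6 [-0.32  1.25] t 11.95 w 0.0658
turn 0.1 shift cm [0.12 0.03 0.7 ]
[-0.09614543 -0.41066966  0.66708195] 45.88124592642998
```

Request:
{"fn": "apply_moves", "kwargs": {"series": [{"claw": 6, "offset": [0, 0, 0.5], "turn": 0}, {"claw": 6, "offset": [0, 0, 0.2], "turn": 0}, {"claw": 6, "offset": [0, 0, 0], "turn": 0}, {"claw": 8.5, "offset": [0, 0, 0], "turn": 0}, {"claw": 8.5, "offset": [0, 0, 0], "turn": 0}, {"claw": 8.5, "offset": [0, 0, 0], "turn": 0}, {"claw": 8.5, "offset": [0, 0, -2], "turn": 0}, {"claw": 8.5, "offset": [0, 0, -4.5], "turn": 0}, {"claw": 8.5, "offset": [0, 0, -4.5], "turn": 0}, {"claw": 8.5, "offset": [0, 0, -4.5], "turn": 0}, {"claw": 8.5, "offset": [0, 0, -4.5], "turn": 0}, {"claw": 8.5, "offset": [-3, 3.6, 0], "turn": 0}, {"claw": 8.5, "offset": [-3, 3.6, 0], "turn": 0}, {"claw": 8.5, "offset": [-3, 3.6, 0], "turn": 0}, {"claw": 8.5, "offset": [-3, 3.6, 0], "turn": 0}, {"claw": 8.5, "offset": [0, 0, 0], "turn": 0}, {"claw": 8.5, "offset": [0, 0, 0], "turn": 0}]}}

```text
clock: 13.65
position: [0.4945, -0.2549, 0.2187]
ee_rot: [-0.0, 1.0, -0.001, 0.0]
contact_force: [0.0, 0.5, 0.6]
grip_width: 0.085
grip_force: 0.0
```

```bash
python3 -c "
from h import *
c=shot('wrist','w3.png')
for l,z in [('tan_lift',.019),('brown_lift',.009),('black_sole',.009)]:
  for d in eyes.cut_out(l,'wrist')[:2]: print(l,d['confidence'],lift_fit(c,d['mask'],z))
go(.499,-.25,.025,0)
ct=shot('top','t3.png')
for l,z in [('tan_lift',.019),('dark_lift',.019),('brown_lift',.009)]:
  for d in eyes.cut_out(l,'top')[:2]: print(l,d['confidence'],lift_fit(ct,d['mask'],z))
"
```

```text
tan_lift 0.91 (array([ 0.4951, -0.2541]), np.float64(-3.3), array([0.0692, 0.0661]), np.float64(0.0011))
tan_lift 0.57 (array([ 0.4946, -0.1315]), np.float64(-87.2), array([0.0687, 0.0656]), np.float64(0.0012))
brown_lift 0.73 (array([ 0.6043, -0.1115]), np.float64(-1.4), array([0.072 , 0.0654]), np.float64(0.0011))
brown_lift 0.16 (array([ 0.5654, -0.4417]), np.float64(83.5), array([0.0827, 0.1727]), np.float64(0.009))
black_sole 0.61 (array([ 0.5841, -0.2573]), np.float64(-0.2), array([0.0864, 0.1171]), np.float64(0.0007))
now [ 0.4958 -0.253   0.2184] yaw 0.1 tilt 0.02 q1 q6 [-0.63  0.94] t 13.85 w 0.0854
turn 0.1 shift cm [ 0.31 -0.3  19.34]
tan_lift 0.87 (array([ 0.4906, -0.129 ]), np.float64(90.5), array([0.0652, 0.0575]), np.float64(0.0187))
tan_lift 0.52 (array([ 0.4827, -0.2466]), np.float64(-26.2), array([0.0637, 0.0326]), np.float64(0.0124))
dark_lift 0.95 (array([ 0.5117, -0.4405]), np.float64(54.9), array([0.0416, 0.0723]), np.float64(0.0082))
brown_lift 0.83 (array([ 0.6036, -0.1114]), np.float64(0.5), array([0.0619, 0.0663]), np.float64(0.0059))
```

View pics/w3.png

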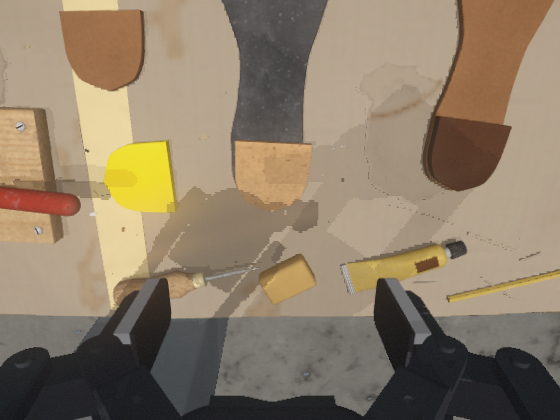

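The wrist view shows the tan lift at (272,172) on the black sole, the dark lift at (468,153) on the brown sole, and the brown lift set down on the bench at (104,48).

Request:
{"fn": "apply_moves", "kwargs": {"series": [{"claw": 8.5, "offset": [0.8, 0.1, 0], "turn": 3.3}, {"claw": 8.5, "offset": [0, 0, 4.8], "turn": 0}, {"claw": 8.5, "offset": [0, 0, 4.8], "turn": 0}, {"claw": 8.5, "offset": [0, 0, 4.8], "turn": 0}, {"claw": 8.5, "offset": [0, 0, 3], "turn": 0}, {"claw": 8.5, "offset": [0, 0, 1.3], "turn": 0}, {"claw": 8.5, "offset": [0, 0, 0.6], "turn": 0}, {"claw": 8.5, "offset": [0, 0, 0], "turn": 0}, {"claw": 6, "offset": [0, 0, 0], "turn": 0}, {"claw": 6, "offset": [0, 0, 0], "turn": 0}, {"claw": 6, "offset": [0, 0, 0], "turn": 0}, {"claw": 6, "offset": [0, 0, 0], "turn": 0}]}}

```text
clock: 15.25
position: [0.5048, -0.2562, 0.0283]
ee_rot: [0.001, 1.0, -0.029, 0.002]
contact_force: [-0.1, 0.9, 5.8]
grip_width: 0.0647
grip_force: 43.0
```

```bash
python3 -c "
from h import *
go(.504,-.2546,.025,-3.3); print(env.sense()['contact_force'],env.sense()['grip_force'])
"
```

```text
now [ 0.5048 -0.2562  0.0283] yaw -3.3 tilt 0.27 q1 q6 [-0.62  1.01] t 15.25 w 0.0647
turn 0.0 shift cm [-0.09 -0.15  0.33]
[-0.07615861  0.8625552   5.79960056] 42.98136771925783
```

Request:
{"fn": "apply_moves", "kwargs": {"series": [{"claw": 6, "offset": [0, 0, -0.5], "turn": 0}, {"claw": 6, "offset": [0, 0, -0.7], "turn": 0}, {"claw": 6, "offset": [0, 0, -0.8], "turn": 0}, {"claw": 6, "offset": [0, 0, 0], "turn": 0}]}}

```text
clock: 15.65
position: [0.5042, -0.256, 0.0474]
ee_rot: [0.001, 1.0, -0.029, 0.001]
contact_force: [1.0, -0.9, -0.4]
grip_width: 0.0644
grip_force: 43.9
```

```bash
python3 -c "
from h import *
go(.504,-.2546,.045,-3.3); print(env.sense()['contact_force'],env.sense()['grip_force'])
c=shot('side','s2.png'); cv2.imwrite('pics/s2c.png',cv2.resize(c['image'][170:300,200:380,::-1],None,fx=4,fy=4))
"
```

```text
now [ 0.5042 -0.256   0.0474] yaw -3.3 tilt 0.20 q1 q6 [-0.62  1.01] t 15.65 w 0.0644
turn 0.0 shift cm [-0.03 -0.14  0.24]
[ 1.0148146  -0.90967502 -0.41483914] 43.93568148796476
```

View pics/s2c.png

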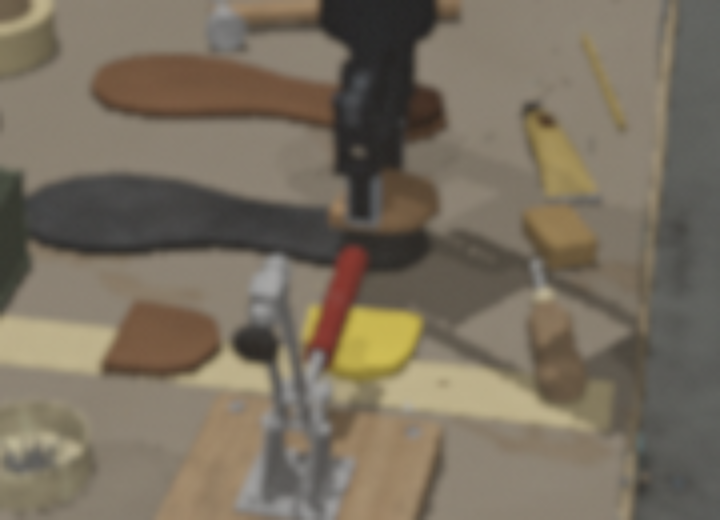

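The side crop shows the tan lift held level at (385,200), clear of the black sole.

Request:
{"fn": "apply_moves", "kwargs": {"series": [{"claw": 6, "offset": [0, 0, -4.5], "turn": 0}, {"claw": 6, "offset": [0, 0, -4.5], "turn": 0}, {"claw": 6, "offset": [0, 0, -4.5], "turn": 0}, {"claw": 6, "offset": [0, 0, -4.5], "turn": -8.3}, {"claw": 6, "offset": [0, 0, -4], "turn": -8.3}, {"claw": 6, "offset": [0, 0, 0], "turn": -8.3}, {"claw": 6, "offset": [0, 0, 0], "turn": -8.3}, {"claw": 6, "offset": [0, 0, 0], "turn": -8.3}, {"claw": 6, "offset": [0, 0, 0], "turn": -8.3}, {"claw": 6, "offset": [0, 0, 0], "turn": -8.2}, {"claw": 6, "offset": [0, 0, 0], "turn": -8.2}, {"claw": 6, "offset": [0, 0, 0], "turn": -8.2}, {"claw": 6, "offset": [0, 0, 0], "turn": -8.2}, {"claw": 6, "offset": [0, 0, 0], "turn": -8.2}, {"claw": 6, "offset": [0, 0, 0], "turn": 0}]}}

```text
clock: 17.2
position: [0.5027, -0.255, 0.2649]
ee_rot: [-0.001, 0.722, 0.691, -0.0]
contact_force: [0.3, 0.4, -0.3]
grip_width: 0.0644
grip_force: 44.5
```

```bash
python3 -c "
from h import *
go(.502,.155,.265,87.4); print(env.sense()['grip_force'])
c=shot('top')
for l,z in [('black_sole',.009)]:
  for d in eyes.cut_out(l,'top')[:2]:
    P=mask_poly(c,d['mask'],z); print(l,d['confidence'],lift_fit(c,d['mask'],z),P.min(0),P.max(0))
    for x0 in np.arange(.47,.56,.01):
        q=P[abs(P[:,0]-x0)<.003]
        if len(q): print('   ',round(x0,2),q[:,1].min().round(4),q[:,1].max().round(4))
"
```

```text
now [ 0.5027 -0.255   0.2649] yaw 87.5 tilt 0.06 q1 q6 [-0.62 -0.58] t 17.2 w 0.0644
turn 0.1 shift cm [ 4.095e+01 -1.930e+00  2.000e-02]
44.474290222406125
black_sole 0.61 (array([ 0.6822, -0.2348]), np.float64(-125.7), array([0.0834, 0.1376]), np.float64(0.0058)) [ 0.60194746 -0.29836987] [ 0.74362968 -0.20299502]
```

Request:
{"fn": "apply_moves", "kwargs": {"series": [{"claw": 6, "offset": [4.55, -0.21, 0], "turn": 0}, {"claw": 6, "offset": [4.55, -0.21, 0], "turn": 0}, {"claw": 6, "offset": [4.55, -0.21, 0], "turn": 0}, {"claw": 6, "offset": [4.55, -0.21, 0], "turn": 0}, {"claw": 6, "offset": [4.55, -0.21, 0], "turn": 0}, {"claw": 6, "offset": [4.55, -0.21, 0], "turn": 0}, {"claw": 6, "offset": [4.55, -0.21, 0], "turn": 0}, {"claw": 6, "offset": [4.55, -0.21, 0], "turn": 0}, {"claw": 6, "offset": [4.55, -0.21, 0], "turn": 0}, {"claw": 6, "offset": [0, 0, 0], "turn": 0}, {"claw": 6, "offset": [0, 0, 0], "turn": 0}]}}

```text
clock: 18.4
position: [0.5016, 0.1557, 0.2653]
ee_rot: [0.0, 0.722, 0.692, -0.0]
contact_force: [0.3, -0.6, -0.5]
grip_width: 0.0644
grip_force: 44.5
```

```bash
python3 -c "
from h import *
c=shot('wrist','w4.png'); go(.502,.155,.040,87.4); print(env.sense()['grip_force'])
np.save('w4.npy',c,allow_pickle=True)
for d in eyes.cut_out('tan_lift','wrist')[:3]: print(d['confidence'],lift_fit(c,d['mask'],env.sense()['position'][2]-.005))
c=shot('top')
for l,z in [('black_sole',.009)]:
  for d in eyes.cut_out(l,'top')[:1]:
    P=mask_poly(c,d['mask'],z); print(l,d['confidence'],lift_fit(c,d['mask'],z),P.min(0),P.max(0))
    for x0 in np.arange(.46,.57,.01):
        q=P[abs(P[:,0]-x0)<.003]
        if len(q): print('   ',round(x0,2),q[:,1].min().round(4),q[:,1].max().round(4))
"
```

```text
now [0.5018 0.1546 0.2653] yaw 87.5 tilt 0.05 q1 q6 [0.13 0.18] t 18.45 w 0.0647
turn 0.1 shift cm [ 0.06  0.03 22.53]
44.4680926838555
0.93 (array([0.5074, 0.1112]), np.float64(-0.8), array([0.0141, 0.0092]), np.float64(0.0505))
0.65 (array([0.5015, 0.1505]), np.float64(87.6), array([0.0661, 0.0661]), np.float64(0.0027))
black_sole 0.71 (array([ 0.6054, -0.2545]), np.float64(0.0), array([0.2766, 0.1029]), np.float64(0.0183)) [ 0.46706516 -0.30591661] [ 0.74369395 -0.20299133]
    0.47 -0.2664 -0.2336
    0.48 -0.2766 -0.2235
    0.49 -0.2791 -0.2185
    0.5 -0.2792 -0.2159
    0.51 -0.2817 -0.2159
    0.52 -0.2818 -0.2159
    0.53 -0.2818 -0.2184
    0.54 -0.2819 -0.2184
    0.55 -0.2819 -0.2209
    0.56 -0.2794 -0.2235
```

View pics/w4.png

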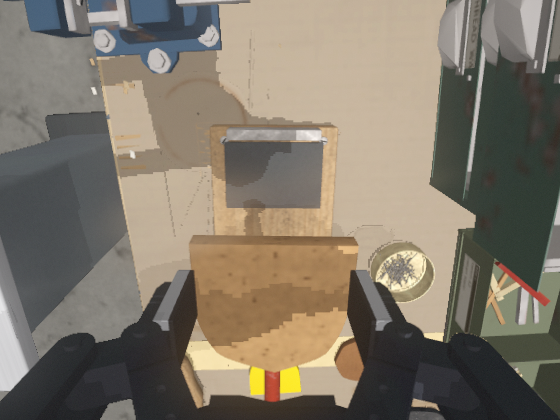

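The tan lift is held square in the hand, with its front edge at rows 237–246 and its back at row 370. The empty bed spans (224,140) to (322,208).

```bash
python3 -c "
from h import *
c=np.load('w4.npy',allow_pickle=True).item(); z=.2653
g=cv2.cvtColor(c['image'],cv2.COLOR_RGB2GRAY)[:,272].astype(int); print(g[228:256].tolist()); print(g[355:380].tolist())
for p,zz in [((200,247),z-.009),((345,247),z-.009),((200,237),z-.019),((345,237),z-.019),((272,370),z-.009),((223.5,140),.024),((322,140),.024),((322.5,208),.024),((224.5,208.5),.024)]: print(p,pix2w(c,[p],zz)[0].round(4))
"
```

```text
[159, 163, 167, 164, 162, 159, 164, 162, 104, 106, 103, 104, 108, 108, 111, 106, 117, 142, 145, 144, 144, 142, 140, 140, 136, 136, 136, 136]
[172, 170, 168, 167, 167, 168, 170, 170, 168, 168, 167, 167, 166, 168, 169, 168, 155, 131, 126, 130, 134, 137, 130, 116, 111]
(200, 247) [0.473  0.1777 0.2563]
(345, 247) [0.5315 0.1752 0.2563]
(200, 237) [0.4712 0.1777 0.2463]
(345, 237) [0.5334 0.1751 0.2463]
(272, 370) [0.4994 0.1137 0.2563]
(223.5, 140) [0.4539 0.1859 0.024 ]
(322, 140) [0.5523 0.1817 0.024 ]
(322.5, 208) [0.5529 0.1095 0.024 ]
(224.5, 208.5) [0.4487 0.1134 0.024 ]
```

Request:
{"fn": "apply_moves", "kwargs": {"series": [{"claw": 6, "offset": [0.1, 0, 4.8], "turn": 0}, {"claw": 6, "offset": [0, 0, 4.8], "turn": 0}, {"claw": 6, "offset": [0, 0, 4.8], "turn": 0}, {"claw": 6, "offset": [0, 0, 4], "turn": 0}, {"claw": 6, "offset": [0, 0, 2], "turn": 0}, {"claw": 6, "offset": [0, 0, 1], "turn": 0}, {"claw": 6, "offset": [0, 0, 0.5], "turn": 0}, {"claw": 6, "offset": [0, 0, 0.2], "turn": 0}, {"claw": 6, "offset": [0, 0, 0], "turn": 0}, {"claw": 6, "offset": [0, 0, 0], "turn": 0}]}}

```text
clock: 19.6
position: [0.5033, 0.1559, 0.0459]
ee_rot: [0.001, 0.722, 0.692, 0.001]
contact_force: [0.4, -0.2, 0.3]
grip_width: 0.0647
grip_force: 44.5
```

```bash
python3 -c "
from h import *
go(.502,.156,.043,87.4); print(env.sense()['contact_force'])
"
```

```text
now [0.5033 0.1559 0.0459] yaw 87.5 tilt 0.17 q1 q6 [0.14 0.18] t 19.6 w 0.0647
turn 0.1 shift cm [ 0.01 -0.13  0.29]
[ 0.39641473 -0.15555927  0.29450468]
```

Request:
{"fn": "apply_moves", "kwargs": {"series": [{"claw": 6, "offset": [0, 0, 0.2], "turn": 0}, {"claw": 6, "offset": [0, 0, 0.15], "turn": 0}, {"claw": 6, "offset": [0, 0, 0], "turn": 0}]}}

```text
clock: 19.9
position: [0.5031, 0.156, 0.0432]
ee_rot: [0.001, 0.722, 0.692, 0.001]
contact_force: [-5.3, -0.9, 11.5]
grip_width: 0.0646
grip_force: 46.3
```

Request:
{"fn": "apply_moves", "kwargs": {"series": [{"claw": 8.5, "offset": [0, 0, 0], "turn": 0}, {"claw": 8.5, "offset": [0, 0, 0], "turn": 0}, {"claw": 8.5, "offset": [0, 0, 0], "turn": 0}, {"claw": 8.5, "offset": [0, 0, 0], "turn": 0}, {"claw": 8.5, "offset": [0, 0, -3], "turn": 0}, {"claw": 8.5, "offset": [0, 0, -4.8], "turn": 0}, {"claw": 8.5, "offset": [0, 0, -4.8], "turn": 0}, {"claw": 8.5, "offset": [0, 0, -4.8], "turn": 0}, {"claw": 8.5, "offset": [0, 0, -4.8], "turn": 0}, {"claw": 8.5, "offset": [0, 0, 0], "turn": 0}, {"claw": 8.5, "offset": [0, 0, 0], "turn": 0}]}}

```text
clock: 21.0
position: [0.5028, 0.1559, 0.2647]
ee_rot: [0.001, 0.722, 0.692, 0.002]
contact_force: [-0.6, 0.1, -0.7]
grip_width: 0.085
grip_force: 0.0
```

```bash
python3 -c "
from h import *
c=shot('wrist','w5.png')
for d in eyes.cut_out('tan_lift','wrist')[:3]: print(d['confidence'],lift_fit(c,d['mask'],.034))
c=shot('top','t5.png')
for d in eyes.cut_out('tan_lift','top')[:4]: print(d['confidence'],lift_fit(c,d['mask'],.034))
go(.494,-.080,.27,87.5)
"
```

```text
0.76 (array([0.5019, 0.1469]), np.float64(86.0), array([0.0659, 0.0701]), np.float64(0.0024))
0.61 (array([ 0.5127, -0.1024]), np.float64(177.8), array([0.0622, 0.0266]), np.float64(0.0037))
0.68 (array([0.5032, 0.1461]), np.float64(90.6), array([0.0676, 0.0655]), np.float64(0.0051))
0.68 (array([ 0.4894, -0.1277]), np.float64(-89.5), array([0.0645, 0.0593]), np.float64(0.0121))
0.54 (array([0.4946, 0.0479]), np.float64(86.5), array([0.3016, 0.1312]), np.float64(0.0036))
now [0.5006 0.1556 0.2605] yaw 87.5 tilt 0.27 q1 q6 [0.14 0.18] t 21.2 w 0.0848
turn 0.0 shift cm [-23.56   0.36  -0.93]
```

View pics/w5.png

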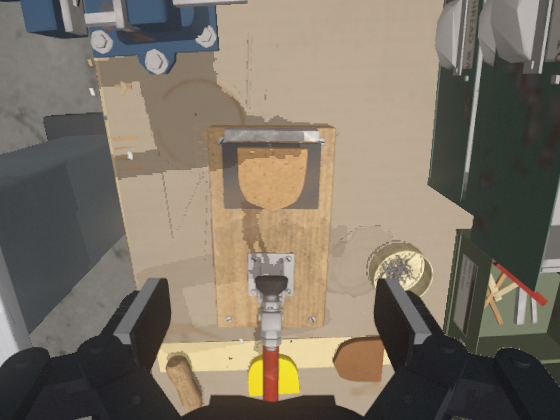

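The tan lift is square on the bed at (272,178). The lever is still open, with the handle at (271,375).

Request:
{"fn": "apply_moves", "kwargs": {"series": [{"claw": 8.5, "offset": [-4.7, 0.05, 0], "turn": 0}, {"claw": 8.5, "offset": [-4.7, 0.05, 0], "turn": 0}, {"claw": 8.5, "offset": [-4.7, 0.05, 0], "turn": 0}, {"claw": 8.5, "offset": [-4.7, 0.05, 0], "turn": 0}, {"claw": 8.5, "offset": [-4.7, 0, 0], "turn": 0}, {"claw": 8.5, "offset": [0, 0, 4.8], "turn": 0}, {"claw": 8.5, "offset": [0, 0, 4.8], "turn": 0}, {"claw": 8.5, "offset": [0, 0, 4.8], "turn": 0}, {"claw": 8.5, "offset": [0, 0, 4.8], "turn": 0}, {"claw": 8.5, "offset": [0, 0, 0], "turn": 0}, {"claw": 1.2, "offset": [0, 0, 0], "turn": 0}, {"claw": 1.2, "offset": [0, 0, 0], "turn": 0}, {"claw": 1.2, "offset": [0, 0, 0], "turn": 0}, {"claw": 1.2, "offset": [0, 0, 0], "turn": 0}, {"claw": 1.2, "offset": [0, 0, 0], "turn": 0}, {"claw": 1.2, "offset": [0, 0, 0], "turn": 0}]}}

```text
clock: 22.8
position: [0.4913, -0.0796, 0.0715]
ee_rot: [-0.001, 0.722, 0.692, -0.002]
contact_force: [-7.3, -3.1, 2.7]
grip_width: 0.0173
grip_force: 38.8
```

```bash
python3 -c "
from h import *
go(.4955,.001,.169,87.5); print(env.sense()['contact_force'],env.sense()['grip_force'])
s=env.sense()['position']; d=np.array([s[1]-.032,s[2]-.060]); r=np.hypot(*d); a=np.arctan2(-d[0],d[1]); print('r',r,'angle',a-.277)
n=12; end=.277-.05
for i in range(n):
  p=a+(end-a)*i/n; q=a+(end-a)*(i+1)/n
  print('%.2f %.2f'%(100*r*(np.sin(p)-np.sin(q)),-100*r*(np.cos(q)-np.cos(p))))
"
```

```text
now [ 0.4913 -0.0796  0.0715] yaw 87.6 tilt 0.31 q1 q6 [-0.33 -0.29] t 22.8 w 0.0173
turn 0.1 shift cm [ 8.06  0.02 -9.77]
[-7.28356465 -3.12305601  2.65556745] 38.80136847496033
r 0.11223175966888575 angle 1.1915564047104006
0.18 -1.15
0.30 -1.12
0.41 -1.09
0.52 -1.04
0.62 -0.98
0.72 -0.91
0.81 -0.83
0.89 -0.74
0.97 -0.64
1.03 -0.54
1.08 -0.43
1.12 -0.32
```

Request:
{"fn": "apply_moves", "kwargs": {"series": [{"claw": 1.2, "offset": [0.18, 0, -1.15], "turn": 0}, {"claw": 1.2, "offset": [0.3, 0, -1.12], "turn": 0}, {"claw": 1.2, "offset": [0.41, 0, -1.09], "turn": 0}, {"claw": 1.2, "offset": [0.52, 0, -1.04], "turn": 0}, {"claw": 1.2, "offset": [0.62, 0, -0.98], "turn": 0}, {"claw": 1.2, "offset": [0.72, 0, -0.91], "turn": 0}, {"claw": 1.2, "offset": [0.81, 0, -0.83], "turn": 0}, {"claw": 1.2, "offset": [0.89, 0, -0.74], "turn": 0}]}}

```text
clock: 23.6
position: [0.4935, -0.0339, 0.1491]
ee_rot: [-0.002, 0.722, 0.691, -0.001]
contact_force: [-2.9, -0.5, -10.5]
grip_width: 0.0172
grip_force: 45.4
```

Request:
{"fn": "apply_moves", "kwargs": {"series": [{"claw": 1.2, "offset": [0.97, 0, -0.64], "turn": 0}, {"claw": 1.2, "offset": [1.03, 0, -0.54], "turn": 0}, {"claw": 1.2, "offset": [1.08, 0, -0.43], "turn": 0}, {"claw": 1.2, "offset": [1.12, 0, -0.32], "turn": 0}, {"claw": 1.2, "offset": [0, 0, 0], "turn": 0}]}}

```text
clock: 24.1
position: [0.4956, 0.0092, 0.1689]
ee_rot: [-0.002, 0.722, 0.692, -0.001]
contact_force: [-6.2, 1.8, -3.2]
grip_width: 0.0174
grip_force: 40.2
```

```bash
python3 -c "
from h import *
go(.4955,.001,.169,87.5); print(env.sense()['contact_force'],env.sense()['grip_force'])
s=env.sense()['position']; d=np.array([s[1]-.032,s[2]-.060]); r=np.hypot(*d); a=np.arctan2(-d[0],d[1]); print('r',r,'angle',a-.277)
"
```

```text
now [0.4956 0.0092 0.1689] yaw 87.6 tilt 0.22 q1 q6 [-0.16 -0.12] t 24.1 w 0.0174
turn 0.1 shift cm [-0.82  0.02 -0.01]
[-6.24856199  1.84730716 -3.15321961] 40.19881445914507
r 0.11126304276493833 angle -0.07029217955514538
```

Request:
{"fn": "apply_moves", "kwargs": {"series": [{"claw": 1.2, "offset": [0.4, 0, -0.05], "turn": 0}, {"claw": 1.2, "offset": [0.4, 0, -0.05], "turn": 0}, {"claw": 1.2, "offset": [0, 0, 0], "turn": 0}]}}

```text
clock: 24.4
position: [0.4957, 0.0109, 0.1693]
ee_rot: [0.002, 0.722, 0.692, -0.006]
contact_force: [-6.1, -17.9, -7.2]
grip_width: 0.0171
grip_force: 39.8
```

```bash
python3 -c "
from h import *
go(.4955,.001,.169,87.5); print(env.sense()['contact_force'],env.sense()['grip_force'])
c=shot('side','s3.png'); cv2.imwrite('pics/s3c.png',cv2.resize(c['image'][200:360,200:360,::-1],None,fx=3.7,fy=3.7))
"
```

```text
now [0.4957 0.0109 0.1693] yaw 87.6 tilt 0.70 q1 q6 [-0.15 -0.1 ] t 24.4 w 0.0171
turn 0.1 shift cm [-0.99  0.02  0.04]
[ -6.06154431 -17.85955159  -7.23070012] 39.774163607507944
```

View pics/s3c.png

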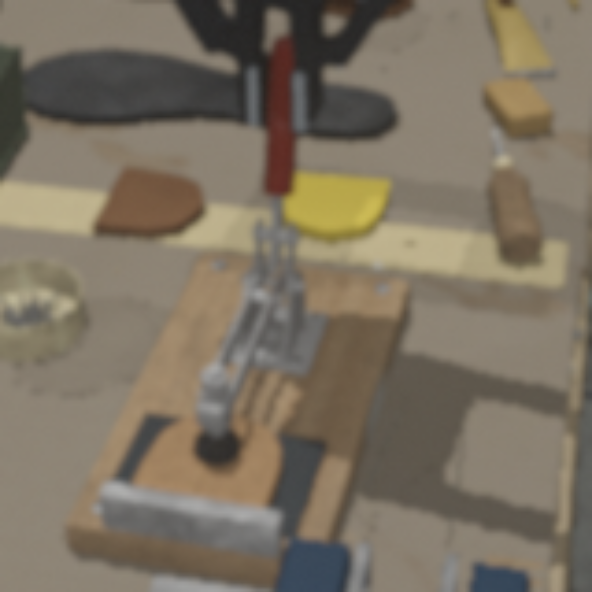

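The presser pad is down on the tan lift at crop (215,445) and the lever is closed. A reaction of 18 N confirms the stop.

Request:
{"fn": "apply_moves", "kwargs": {"series": [{"claw": 8.5, "offset": [0, 0, 0], "turn": 0}, {"claw": 8.5, "offset": [0, 0, 0], "turn": 0}, {"claw": 8.5, "offset": [0, 0, 0], "turn": 0}, {"claw": 8.5, "offset": [0, 0, 0], "turn": 0}, {"claw": 8.5, "offset": [0, 0, -3.5], "turn": 0}, {"claw": 8.5, "offset": [0, 0, -4.5], "turn": 0}, {"claw": 8.5, "offset": [0, 0, 0], "turn": 0}]}}

```text
clock: 25.15
position: [0.5026, 0.0152, 0.2575]
ee_rot: [0.006, 0.722, 0.692, 0.005]
contact_force: [0.9, -0.4, -0.3]
grip_width: 0.0852
grip_force: 0.0
```

```bash
python3 -c "
from h import *
c=shot('top','t6.png')
for l in ['tan_lift','dark_lift']:
  for d in eyes.cut_out(l,'top')[:3]: print(l,d['confidence'],lift_fit(c,d['mask'],.034 if l=='tan_lift' else .019))
go(.515,-.432,.25,-6)
"
```

```text
tan_lift 0.63 (array([ 0.4918, -0.1265]), np.float64(-89.5), array([0.0645, 0.0618]), np.float64(0.0059))
tan_lift 0.53 (array([0.4888, 0.1492]), np.float64(-9.8), array([0.062, 0.047]), np.float64(0.0073))
dark_lift 0.81 (array([ 0.5142, -0.4313]), np.float64(-1.1), array([0.064 , 0.0683]), np.float64(0.0123))
now [0.4981 0.0156 0.2503] yaw 87.5 tilt 0.07 q1 q6 [-0.14 -0.1 ] t 25.3 w 0.0849
turn 93.5 shift cm [6.360e+00 4.434e+01 3.000e-02]
```

Request:
{"fn": "apply_moves", "kwargs": {"series": [{"claw": 8.5, "offset": [0, 0, 0], "turn": 8.5}, {"claw": 8.5, "offset": [0, 0, 0], "turn": 8.5}, {"claw": 8.5, "offset": [0, 0, 0], "turn": 8.5}, {"claw": 8.5, "offset": [0, 0, 0], "turn": 8.5}, {"claw": 8.5, "offset": [0, 0, 0], "turn": 8.5}, {"claw": 8.5, "offset": [0, 0, 0], "turn": 8.5}, {"claw": 8.5, "offset": [0, 0, 0], "turn": 8.5}, {"claw": 8.5, "offset": [0, 0, 0], "turn": 8.5}, {"claw": 8.5, "offset": [0, 0, 0], "turn": 8.5}, {"claw": 8.5, "offset": [0, 0, 0], "turn": 8.5}, {"claw": 8.5, "offset": [0, 0, 0], "turn": 8.5}, {"claw": 8.5, "offset": [0.7, 4.92, 0], "turn": 0}, {"claw": 8.5, "offset": [0.7, 4.92, 0], "turn": 0}, {"claw": 8.5, "offset": [0.7, 4.92, 0], "turn": 0}, {"claw": 8.5, "offset": [0.7, 4.92, 0], "turn": 0}, {"claw": 8.5, "offset": [0.7, 4.92, 0], "turn": 0}, {"claw": 8.5, "offset": [0.7, 4.92, 0], "turn": 0}, {"claw": 8.5, "offset": [0.7, 4.92, 0], "turn": 0}, {"claw": 8.5, "offset": [0.7, 4.92, 0], "turn": 0}, {"claw": 8.5, "offset": [0.7, 4.92, 0], "turn": 0}]}}

```text
clock: 27.3
position: [0.5135, -0.4327, 0.2474]
ee_rot: [-0.002, 0.999, -0.052, -0.001]
contact_force: [0.6, 0.7, -0.3]
grip_width: 0.0852
grip_force: 0.0
```

```bash
python3 -c "
from h import *
for l in range(1): shot('wrist')
c=shot('wrist','w6.png')
for l,z in [('dark_lift',.019),('black_sole',.009),('brown_sole',.009)]:
  for d in eyes.cut_out(l,'wrist')[:2]:
    print(l,d['confidence'],lift_fit(c,d['mask'],z))
    P=mask_poly(c,d['mask'],z)
    if l=='black_sole':
      print(P.min(0))
      for x0 in np.arange(.47,.57,.01):
        q=P[abs(P[:,0]-x0)<.0015]
        if len(q): print('   ',round(x0,2),q[:,1].min().round(4),q[:,1].max().round(4))
go(.523,-.432,.028,-6)
"
```

```text
dark_lift 0.93 (array([ 0.5148, -0.4309]), np.float64(-7.6), array([0.0667, 0.0652]), np.float64(0.001))
black_sole 0.6 (array([ 0.579 , -0.2444]), np.float64(-7.9), array([0.1017, 0.2225]), np.float64(0.0007))
[ 0.46591839 -0.3075567 ]
    0.47 -0.2661 -0.2335
    0.48 -0.2776 -0.2227
    0.49 -0.2822 -0.2189
    0.5 -0.2846 -0.2175
    0.51 -0.286 -0.2173
    0.52 -0.2865 -0.2167
    0.53 -0.2867 -0.2171
    0.54 -0.2867 -0.2183
    0.55 -0.2862 -0.2214
    0.56 -0.2856 -0.2245
brown_sole 0.88 (array([ 0.6052, -0.4447]), np.float64(-6.4), array([0.0926, 0.1198]), np.float64(0.0002))
now [ 0.5137 -0.4307  0.2475] yaw -6.0 tilt 0.25 q1 q6 [-0.83  0.85] t 27.55 w 0.085
turn -0.0 shift cm [ 1.    0.1  21.95]
```

View pics/w6.png

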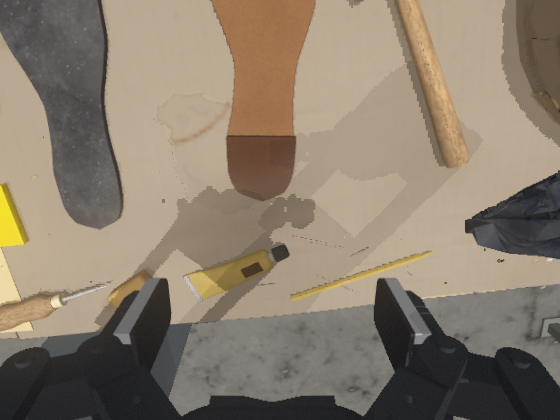

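The dark lift lies at (262,165) on the brown sole's heel. The black sole's bare heel is at (90,205).

Request:
{"fn": "apply_moves", "kwargs": {"series": [{"claw": 8.5, "offset": [1.0, 0.1, 0], "turn": 1.6}, {"claw": 8.5, "offset": [0, 0, 4.8], "turn": 0}, {"claw": 8.5, "offset": [0, 0, 4.8], "turn": 0}, {"claw": 8.5, "offset": [0, 0, 4.8], "turn": 0}, {"claw": 8.5, "offset": [0, 0, 4.5], "turn": 0}, {"claw": 8.5, "offset": [0, 0, 2], "turn": 0}, {"claw": 8.5, "offset": [0, 0, 1.1], "turn": 0}, {"claw": 8.5, "offset": [0, 0, 0], "turn": 0}, {"claw": 8.5, "offset": [0, 0, 0], "turn": 0}, {"claw": 6, "offset": [0, 0, 0], "turn": 0}, {"claw": 6, "offset": [0, 0, 0], "turn": 0}, {"claw": 6, "offset": [0, 0, 0], "turn": 0}, {"claw": 6, "offset": [0, 0, 0], "turn": 0}]}}

```text
clock: 28.85
position: [0.5257, -0.4341, 0.033]
ee_rot: [0.0, 0.998, -0.066, 0.002]
contact_force: [-0.3, 2.6, 6.4]
grip_width: 0.06
grip_force: 3.0
```

```bash
python3 -c "
from h import *
go(.523,-.432,.028,-7.6); print(env.sense()['contact_force'],env.sense()['grip_force'])
"
```

```text
now [ 0.5257 -0.4341  0.033 ] yaw -7.6 tilt 0.20 q1 q6 [-0.82  0.89] t 28.85 w 0.06
turn -0.0 shift cm [-0.29 -0.17  0.5 ]
[-0.3034205   2.61642343  6.41384214] 3.0378664351337648
```

Closed above the lift, so I reopen and go slightly lower.

Request:
{"fn": "apply_moves", "kwargs": {"series": [{"claw": 8.5, "offset": [0, 0, 0], "turn": 0}, {"claw": 8.5, "offset": [0, 0, 0], "turn": 0}, {"claw": 8.5, "offset": [0, 0, 0], "turn": 0}, {"claw": 8.5, "offset": [0, 0, 0], "turn": 0}]}}

```text
clock: 29.25
position: [0.524, -0.4337, 0.0298]
ee_rot: [-0.0, 0.998, -0.066, -0.0]
contact_force: [0.2, -0.7, 0.0]
grip_width: 0.0853
grip_force: 0.0
```

```bash
python3 -c "
from h import *
go(.524,-.432,.0245,-7.6); print(env.sense()['contact_force'],env.sense()['grip_force'])
c=shot('wrist')
for d in eyes.cut_out('dark_lift','wrist')[:2]: print(d['confidence'],lift_fit(c,d['mask'],.019))
"
```

```text
now [ 0.524  -0.4337  0.0298] yaw -7.6 tilt 0.01 q1 q6 [-0.82  0.89] t 29.25 w 0.0853
turn -0.0 shift cm [-0.02 -0.17  0.53]
[ 0.18759963 -0.66459507  0.0494877 ] 0.0
0.64 (array([ 0.5157, -0.4317]), np.float64(-6.9), array([0.0674, 0.069 ]), np.float64(0.002))
```

Request:
{"fn": "apply_moves", "kwargs": {"series": [{"claw": 8.5, "offset": [0, -0.1, 0.5], "turn": 0}, {"claw": 8.5, "offset": [0, 0, 0], "turn": 0}, {"claw": 6, "offset": [0, 0, 0], "turn": 0}, {"claw": 6, "offset": [0, 0, 0], "turn": 0}, {"claw": 6, "offset": [0, 0, 0], "turn": 0}, {"claw": 6, "offset": [0, 0, 0], "turn": 0}]}}

```text
clock: 29.95
position: [0.5245, -0.4329, 0.0251]
ee_rot: [0.0, 0.998, -0.066, 0.0]
contact_force: [0.6, -0.0, 1.4]
grip_width: 0.0637
grip_force: 43.9
```

Request:
{"fn": "apply_moves", "kwargs": {"series": [{"claw": 6, "offset": [0, 0, -0.7], "turn": 0}, {"claw": 6, "offset": [0, 0, -1.3], "turn": 0}, {"claw": 6, "offset": [0, 0, -4], "turn": 0}, {"claw": 6, "offset": [0, 0, -4.5], "turn": -3}, {"claw": 6, "offset": [0, 0, -4.5], "turn": -3.1}, {"claw": 6, "offset": [0, 0, 0], "turn": 0}, {"claw": 6, "offset": [0, 0, 0], "turn": 0}]}}

```text
clock: 30.65
position: [0.5254, -0.4338, 0.1786]
ee_rot: [0.002, 1.0, -0.013, 0.002]
contact_force: [-0.7, 0.1, -0.5]
grip_width: 0.0636
grip_force: 44.2
```

```bash
python3 -c "
from h import *
go(.5075,-.2495,.17,-1.5); print(env.sense()['grip_force'])
"
```

```text
now [ 0.5254 -0.4338  0.1786] yaw -1.5 tilt 0.34 q1 q6 [-0.82  0.78] t 30.65 w 0.0636
turn -0.0 shift cm [ -2.27 -18.38   0.78]
44.17357333470136
```

Request:
{"fn": "apply_moves", "kwargs": {"series": [{"claw": 6, "offset": [-0.56, -4.6, 0], "turn": 0}, {"claw": 6, "offset": [-0.57, -4.6, 0], "turn": 0}, {"claw": 6, "offset": [-0.57, -4.6, 0], "turn": 0}, {"claw": 6, "offset": [-0.57, -4.6, 0], "turn": 0}, {"claw": 6, "offset": [0, 0, 0], "turn": 0}, {"claw": 6, "offset": [0, 0, 0], "turn": 0}]}}

```text
clock: 31.25
position: [0.5054, -0.2464, 0.1734]
ee_rot: [-0.001, 1.0, -0.012, -0.001]
contact_force: [0.8, -0.5, 0.1]
grip_width: 0.0638
grip_force: 44.2
```

```bash
python3 -c "
from h import *
c=shot('wrist','w7.png'); go(.5075,-.2495,.025,-1.5)
z=env.sense()['position'][2]
for d in eyes.cut_out('dark_lift','wrist')[:2]: print(d['confidence'],lift_fit(c,d['mask'],z-.006))
t=shot('top')
for d in eyes.cut_out('brown_sole','top')[:1]:
    P=mask_poly(t,d['mask'],.009); print(d['confidence'],P.min(0),P.max(0))
    for x0 in np.arange(.47,.61,.01):
        q=P[abs(P[:,0]-x0)<.003]
        if len(q): print('   ',round(x0,2),q[:,1].min().round(4),q[:,1].max().round(4),q[:,1].min()/2+q[:,1].max()/2)
"
```

```text
now [ 0.5059 -0.2478  0.1739] yaw -1.5 tilt 0.10 q1 q6 [-0.61  0.99] t 31.3 w 0.0638
turn 0.0 shift cm [ 0.19  0.17 14.89]
0.74 (array([ 0.5963, -0.187 ]), np.float64(-0.7), array([0.0326, 0.0291]), np.float64(0.0317))
0.71 (array([ 0.497 , -0.2466]), np.float64(-0.6), array([0.0667, 0.0688]), np.float64(0.0021))
0.9 [ 0.47838878 -0.50165283] [ 0.75471884 -0.40136122]
    0.48 -0.4396 -0.4216 -0.4305711277281074
    0.49 -0.4526 -0.4064 -0.4294638796895807
    0.5 -0.4579 -0.4014 -0.4296322720577156
    0.51 -0.4607 -0.4015 -0.4310627190740886
    0.52 -0.4609 -0.4016 -0.4312240828431872
    0.53 -0.4636 -0.4017 -0.43268391585220256
    0.54 -0.4638 -0.4096 -0.43671119961149985
    0.55 -0.464 -0.4123 -0.4381582712711072
    0.56 -0.4668 -0.4176 -0.4421915829380868
    0.57 -0.467 -0.4229 -0.4449656141652165
    0.58 -0.4698 -0.4206 -0.4451969971175496
    0.59 -0.4701 -0.4155 -0.44279516569178856
    0.6 -0.4729 -0.4157 -0.4443065329658731
    0.61 -0.4757 -0.4185 -0.44712069556345585
```

View pics/w7.png

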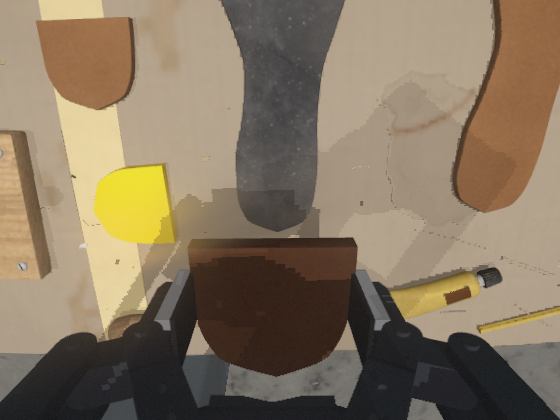

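The dark lift is held square with its front edge at row 240. The black heel's back is at (278,231) and its sides are at columns 237 and 319 near row 180.

```bash
python3 -c "
from h import *
c=shot('wrist')
for p in [(278,229),(237,160),(317,160),(237,180),(318,180),(245,120),(319,120)]: print(p,pix2w(c,[p],.009)[0].round(4))
for d in eyes.cut_out('black_sole','wrist')[:1]:
    P=mask_poly(c,d['mask'],.009); print(d['confidence'],P.min(0))
    for x0 in np.arange(.47,.55,.01):
        q=P[abs(P[:,0]-x0)<.0015]
        if len(q): print('   ',round(x0,2),q[:,1].min().round(4),q[:,1].max().round(4),(q[:,1].min()/2+q[:,1].max()/2).round(4))
go(.5085,-.2505,.025,-1.5)
"
```

```text
(278, 229) [ 0.4694 -0.2535  0.009 ]
(237, 160) [ 0.5305 -0.2218  0.009 ]
(317, 160) [ 0.5287 -0.2864  0.009 ]
(237, 180) [ 0.5138 -0.2209  0.009 ]
(318, 180) [ 0.512  -0.2874  0.009 ]
(245, 120) [ 0.5619 -0.2299  0.009 ]
(319, 120) [ 0.5603 -0.2876  0.009 ]
now [ 0.5064 -0.2494  0.1747] yaw -1.6 tilt 0.01 q1 q6 [-0.61  0.99] t 31.55 w 0.0636
turn -0.1 shift cm [ 0.22  0.11 14.97]
```

Request:
{"fn": "apply_moves", "kwargs": {"series": [{"claw": 6, "offset": [0.25, 0.25, 4], "turn": 0}, {"claw": 6, "offset": [0, 0, 4.5], "turn": 0}, {"claw": 6, "offset": [0, 0, 3.5], "turn": 0}, {"claw": 6, "offset": [0, 0, 1.7], "turn": 0}, {"claw": 6, "offset": [0, 0, 0.8], "turn": 0}, {"claw": 6, "offset": [0, 0, 0], "turn": 0}, {"claw": 6, "offset": [0, 0, 0.2], "turn": 0}, {"claw": 6, "offset": [0, 0, 0], "turn": 0}]}}

```text
clock: 32.35
position: [0.5099, -0.2517, 0.0293]
ee_rot: [0.001, 1.0, -0.013, 0.001]
contact_force: [-0.2, -0.4, -0.0]
grip_width: 0.0637
grip_force: 44.2
```

Request:
{"fn": "apply_moves", "kwargs": {"series": [{"claw": 6, "offset": [0, 0, 0.2], "turn": 0}, {"claw": 6, "offset": [0, 0, 0.2], "turn": 0}, {"claw": 6, "offset": [0, 0, 0], "turn": 0}]}}

```text
clock: 32.65
position: [0.5096, -0.2512, 0.0251]
ee_rot: [0.001, 1.0, -0.013, 0.001]
contact_force: [-0.4, -0.1, 4.3]
grip_width: 0.0637
grip_force: 44.7
```

Request:
{"fn": "apply_moves", "kwargs": {"series": [{"claw": 8.5, "offset": [0, 0, 0], "turn": 0}, {"claw": 8.5, "offset": [0, 0, 0], "turn": 0}, {"claw": 8.5, "offset": [0, 0, 0], "turn": 0}, {"claw": 8.5, "offset": [0, 0, 0], "turn": 0}, {"claw": 8.5, "offset": [0, 0, -3], "turn": 0}, {"claw": 8.5, "offset": [0, 0, -4.8], "turn": 0}, {"claw": 8.5, "offset": [0, 0, -4.8], "turn": 0}, {"claw": 8.5, "offset": [0, 0, -4.8], "turn": 0}, {"claw": 8.5, "offset": [0, 0, 0], "turn": 0}, {"claw": 8.5, "offset": [0, 0, 0], "turn": 0}]}}

```text
clock: 33.65
position: [0.5097, -0.2513, 0.1998]
ee_rot: [0.001, 1.0, -0.013, 0.002]
contact_force: [-1.1, -0.3, -0.7]
grip_width: 0.085
grip_force: 0.0
```

```bash
python3 -c "
from h import *
c=shot('wrist','w8.png')
for l,z in [('dark_lift',.019),('brown_lift',.009)]:
  for d in eyes.cut_out(l,'wrist')[:2]: print(l,d['confidence'],lift_fit(c,d['mask'],z))
go(.613,-.1115,.2,-1)
"
```

```text
dark_lift 0.88 (array([ 0.5002, -0.2507]), np.float64(-1.5), array([0.067 , 0.0658]), np.float64(0.0016))
brown_lift 0.58 (array([ 0.6052, -0.1119]), np.float64(-0.9), array([0.072 , 0.0642]), np.float64(0.001))
now [ 0.5075 -0.2499  0.1957] yaw -1.5 tilt 0.25 q1 q6 [-0.61  0.99] t 33.8 w 0.0852
turn -0.5 shift cm [ 10.3  -14.02  -0.44]
```

View pics/w8.png

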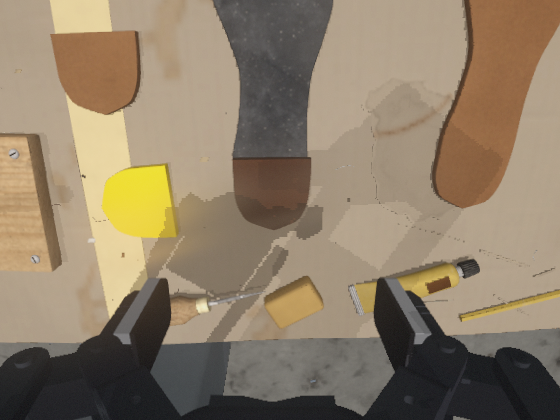

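The view shows the dark lift flush on the black heel at (272,192) and the brown lift at (96,70). Now I pick the brown lift up from the bench.

Request:
{"fn": "apply_moves", "kwargs": {"series": [{"claw": 8.5, "offset": [2.57, -3.5, 0], "turn": -0.5}, {"claw": 8.5, "offset": [2.57, -3.5, 0], "turn": 0}, {"claw": 8.5, "offset": [2.57, -3.5, 0], "turn": 0}, {"claw": 8.5, "offset": [2.57, -3.5, 0], "turn": 0}, {"claw": 8.5, "offset": [0, 0, 4.5], "turn": 0}, {"claw": 8.5, "offset": [0, 0, 4.5], "turn": 0}, {"claw": 8.5, "offset": [0, 0, 4], "turn": 0}, {"claw": 8.5, "offset": [0, 0, 2.5], "turn": 0}, {"claw": 8.5, "offset": [0, 0, 1], "turn": 0}, {"claw": 8.5, "offset": [0, 0, 0], "turn": 0}, {"claw": 8.5, "offset": [0, 0, 0], "turn": 0}]}}

```text
clock: 34.9
position: [0.6149, -0.113, 0.0335]
ee_rot: [0.0, 1.0, -0.009, 0.0]
contact_force: [0.2, 0.1, 0.1]
grip_width: 0.0849
grip_force: 0.0
```

```bash
python3 -c "
from h import *
go(.6135,-.1117,.0155,-1)
"
```

```text
now [ 0.6149 -0.113   0.0335] yaw -1.0 tilt 0.06 q1 q6 [-0.32  1.27] t 34.9 w 0.0849
turn 0.0 shift cm [-0.15 -0.13  1.8 ]
```

Request:
{"fn": "apply_moves", "kwargs": {"series": [{"claw": 8.5, "offset": [-0.1, -0.1, 1], "turn": 0}, {"claw": 8.5, "offset": [0, 0, 0.7], "turn": 0}, {"claw": 8.5, "offset": [0, 0, 0], "turn": 0}, {"claw": 6, "offset": [0, 0, 0], "turn": 0}, {"claw": 6, "offset": [0, 0, 0], "turn": 0}, {"claw": 6, "offset": [0, 0, 0], "turn": 0}, {"claw": 6, "offset": [0, 0, 0], "turn": 0}]}}

```text
clock: 35.6
position: [0.6141, -0.1119, 0.0168]
ee_rot: [0.0, 1.0, -0.009, 0.001]
contact_force: [-0.2, 0.7, 3.6]
grip_width: 0.0657
grip_force: 44.7
```

Gripped. Now lift and carry it to above the brown heel.

Request:
{"fn": "apply_moves", "kwargs": {"series": [{"claw": 6, "offset": [0, 0, -1.5], "turn": 0}, {"claw": 6, "offset": [0, 0, -4.5], "turn": 0}, {"claw": 6, "offset": [0, 0, -4.8], "turn": 2.6}, {"claw": 6, "offset": [0, 0, -4.8], "turn": 2.7}, {"claw": 6, "offset": [0, 0, 0], "turn": 0}, {"claw": 6, "offset": [0, 0, 0], "turn": 0}]}}

```text
clock: 36.2
position: [0.6145, -0.1122, 0.1749]
ee_rot: [0.001, 0.998, -0.055, 0.002]
contact_force: [-0.4, 1.1, -0.9]
grip_width: 0.0654
grip_force: 44.7
```

```bash
python3 -c "
from h import *
go(.5205,-.4335,.172,-6.3); print(env.sense()['grip_force'])
"
```

```text
now [ 0.6145 -0.1122  0.1749] yaw -6.3 tilt 0.28 q1 q6 [-0.32  1.36] t 36.2 w 0.0654
turn 0.0 shift cm [-5.82 32.97  0.3 ]
44.661672273650765
```

Request:
{"fn": "apply_moves", "kwargs": {"series": [{"claw": 6, "offset": [-0.83, 4.71, 0], "turn": 0}, {"claw": 6, "offset": [-0.83, 4.71, 0], "turn": 0}, {"claw": 6, "offset": [-0.83, 4.71, 0], "turn": 0}, {"claw": 6, "offset": [-0.83, 4.71, 0], "turn": 0}, {"claw": 6, "offset": [-0.83, 4.71, 0], "turn": 0}, {"claw": 6, "offset": [-0.83, 4.71, 0], "turn": 0}, {"claw": 6, "offset": [-0.83, 4.71, 0], "turn": 0}, {"claw": 6, "offset": [0, 0, 0], "turn": 0}, {"claw": 6, "offset": [0, 0, 0], "turn": 0}]}}

```text
clock: 37.1
position: [0.5176, -0.4332, 0.1692]
ee_rot: [-0.002, 0.998, -0.056, -0.002]
contact_force: [-1.0, 0.6, 0.3]
grip_width: 0.0654
grip_force: 44.7
```

```bash
python3 -c "
from h import *
c=shot('wrist'); s=env.sense()
go(.5205,-.4335,.026,-6.3)
m=R.from_euler('z',-6.3,degrees=True).as_matrix()[:2,:2]
for l in ['brown_sole','brown_lift']:
  for d in eyes.cut_out(l,'wrist')[:2]:
    if l=='brown_lift': print(l,d['confidence'],lift_fit(c,d['mask'],s['position'][2]-.006)); continue
    P=mask_poly(c,d['mask'],.009); print(l,d['confidence'],d['mask'].sum())
    Q=(P-[.5115,-.4325])@m; print('back',Q[:,0].min())   # frame of assumed heel centre
    for x0 in np.arange(-.03,.06,.01):
        q=Q[abs(Q[:,0]-x0)<.0015]
        if len(q): print('   ',round(x0,2),q[:,1].min().round(4),q[:,1].max().round(4),(q[:,1].min()/2+q[:,1].max()/2).round(4))
"
```

```text
now [ 0.5183 -0.432   0.1695] yaw -6.3 tilt 0.27 q1 q6 [-0.82  0.86] t 37.15 w 0.0659
turn -0.0 shift cm [ 0.28  0.18 14.35]
brown_sole 0.63 19185
back -0.031743009792088536
    -0.03 -0.007 0.0116 0.0023
    -0.02 -0.022 0.0282 0.0031
    -0.01 -0.0259 0.0328 0.0035
    0.0 -0.0281 0.035 0.0035
    0.01 -0.0295 0.0353 0.0029
    0.02 -0.03 0.035 0.0025
    0.03 -0.0304 0.0354 0.0025
    0.04 -0.0301 0.035 0.0024
    0.05 -0.0291 0.0314 0.0012
brown_lift 0.69 (array([ 0.5114, -0.4329]), np.float64(-6.4), array([0.0677, 0.0675]), np.float64(0.0012))
brown_lift 0.36 (array([ 0.5017, -0.3152]), np.float64(-152.8), array([0.0139, 0.0351]), np.float64(0.0292))
```

Request:
{"fn": "apply_moves", "kwargs": {"series": [{"claw": 6, "offset": [0.25, -0.1, 4], "turn": 0}, {"claw": 6, "offset": [0, 0, 4.5], "turn": 0}, {"claw": 6, "offset": [0, 0, 3.5], "turn": 0}, {"claw": 6, "offset": [0, 0, 1.4], "turn": 0}, {"claw": 6, "offset": [0, 0, 0.6], "turn": 0}, {"claw": 6, "offset": [0, 0, 0], "turn": 0}, {"claw": 6, "offset": [0, 0, 0.2], "turn": 0}, {"claw": 6, "offset": [0, 0, 0], "turn": 0}]}}

```text
clock: 38.05
position: [0.5233, -0.4336, 0.0322]
ee_rot: [0.001, 0.998, -0.055, 0.001]
contact_force: [-0.5, -1.0, -0.1]
grip_width: 0.0658
grip_force: 44.7
```

Request:
{"fn": "apply_moves", "kwargs": {"series": [{"claw": 6, "offset": [0, 0, 0.3], "turn": 0}, {"claw": 6, "offset": [0, 0, 0.2], "turn": 0}, {"claw": 6, "offset": [0, 0, 0], "turn": 0}]}}

```text
clock: 38.35
position: [0.5224, -0.433, 0.0258]
ee_rot: [0.001, 0.998, -0.055, 0.001]
contact_force: [-0.7, 0.4, 2.6]
grip_width: 0.0659
grip_force: 45.2
```

Request:
{"fn": "apply_moves", "kwargs": {"series": [{"claw": 8.5, "offset": [0, 0, 0], "turn": 0}, {"claw": 8.5, "offset": [0, 0, 0], "turn": 0}, {"claw": 8.5, "offset": [0, 0, 0], "turn": 0}, {"claw": 8.5, "offset": [0, 0, 0], "turn": 0}, {"claw": 8.5, "offset": [0, 0, -3], "turn": 0}, {"claw": 8.5, "offset": [0, 0, -4.8], "turn": 0}, {"claw": 8.5, "offset": [0, 0, -4.8], "turn": 0}, {"claw": 8.5, "offset": [0, 0, -4.8], "turn": 0}, {"claw": 8.5, "offset": [0, 0, -4.8], "turn": 0}, {"claw": 8.5, "offset": [0, 0, 0], "turn": 0}, {"claw": 8.5, "offset": [0, 0, 0], "turn": 0}]}}

```text
clock: 39.45
position: [0.5228, -0.4331, 0.2494]
ee_rot: [0.002, 0.998, -0.055, 0.002]
contact_force: [-0.3, 0.2, -0.3]
grip_width: 0.0849
grip_force: 0.0
```

```bash
python3 -c "
from h import *
c=shot('wrist')
for l,z in [('brown_lift',.018),('dark_lift',.019)]:
  for d in eyes.cut_out(l,'wrist')[:2]: print('wrist',l,d['confidence'],lift_fit(c,d['mask'],z))
m=R.from_euler('z',-6.3,degrees=True).as_matrix()[:2,:2]
for d in eyes.cut_out('brown_sole','wrist')[:1]:
    Q=(mask_poly(c,d['mask'],.009)-[.5115,-.4325])@m; print(Q[:,0].min())
    for x0 in (.04,.05): q=Q[abs(Q[:,0]-x0)<.0015]; print(q[:,1].min(),q[:,1].max())
c=shot('top')
for l,z in [('brown_lift',.018),('dark_lift',.019),('tan_lift',.034)]:
  for d in eyes.cut_out(l,'top')[:2]: print('top',l,d['confidence'],lift_fit(c,d['mask'],z))
c=shot('side')
for l,z in [('tan_lift',.034)]:
  for d in eyes.cut_out(l,'side')[:2]: print('side',l,d['confidence'],lift_fit(c,d['mask'],z))
print([(l,[np.round(d['xyz'],3).tolist() for d in eyes.spot_in(l,'side')[:1]]) for l in ('tack_tin','awl','lever_grip')])
a=cv2.imread('pics/s3.png')[:,:,::-1].astype(int); b=c['image'].astype(int)
D=abs(a-b).sum(2)>60; print('lever diff: side px red old/new')
red=lambda i:(i[...,0]>90)&(i[...,1]<60)&(i[...,2]<60)
for i in (a,b,cv2.imread('pics/side0.png')[:,:,::-1].astype(int)):
    y,x=np.where(red(i)[190:290,250:300]); print(len(x),x.mean()+250,y.mean()+190,y.min()+190,y.max()+190)
"
```

```text
wrist brown_lift 0.93 (array([ 0.514 , -0.4315]), np.float64(-7.6), array([0.0692, 0.0661]), np.float64(0.0007))
wrist dark_lift 0.86 (array([ 0.5004, -0.2528]), np.float64(-1.8), array([0.0703, 0.0674]), np.float64(0.0026))
0.03416989101909311
-0.02918302813552124 0.03373804020669774
-0.028944413954952425 0.031473415164905524
top dark_lift 0.87 (array([ 0.4992, -0.2505]), np.float64(0.1), array([0.0656, 0.0654]), np.float64(0.0078))
top tan_lift 0.8 (array([0.5032, 0.1461]), np.float64(90.6), array([0.0676, 0.0654]), np.float64(0.0051))
top tan_lift 0.7 (array([ 0.4894, -0.1265]), np.float64(-89.5), array([0.0645, 0.0619]), np.float64(0.0036))
side tan_lift 0.96 (array([ 0.4811, -0.0818]), np.float64(-79.3), array([0.0628, 0.0653]), np.float64(0.0078))
side tan_lift 0.85 (array([0.5022, 0.15  ]), np.float64(86.2), array([0.0643, 0.0704]), np.float64(0.003))
[('tack_tin', [[0.647, 0.021, 0.011]]), ('awl', [[0.38, -0.11, 0.024]]), ('lever_grip', [[0.498, 0.034, 0.079]])]
lever diff: side px red old/new
100 275.13 242.17000000000002 232 251
233 275.7510729613734 231.3047210300429 212 251
232 275.75431034482756 231.38362068965517 212 251
```

```bash
python3 -c "
from h import *
print(env.hand_in())"
```

```text
the job is handed in; nothing more can be done
None
```

Job handed in: by the last camera check, the dark lift is on the black heel, the mid-brown lift on the brown heel and the tan lift in the closed clamp, with the tin and awl untouched; I viewed 15 pictures, one over the limit of 14.

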